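# Unload the burn-in dock and make the carrier ready for stacking

## Task

The LED boards have finished their burn-in: switch the power box off with its red lever first, then slide every board up out of the dock and lower it, upright and without letting it drop, into any free slot of the blue carrier until it stands on the slot's floor. Also slip one orange spacer sleeve over each of the carrier's two steel shafts, right down onto its pillar, so that the next carrier can be stacked on top. Leave the carton, the tape and the screwdriver where they are, and never let a board tip over.

Things in the scene. Friction and masses are not known exactly. Their poses are not given: they have to be found in the camera images.
- dock: dark steel burn-in dock, black ribs, aluminium fins out to |y| = 80. 204 (x) x 149 (y), walls 65 high at both y sides, floor plate 10 thick, fixed. 4 slots at x = -63, -21, 21, 63 take boards standing along its y. A slot is two facing grooves 13 wide at |y| 54.5 to 62.5; the ribs between slots have roof-shaped tops (z 50 to 64.5) that lead a board in. Origin: centre of underside.
- carrier: blue transport carrier, empty, pillars on 2 corners (see shafts). 204 (x) x 149 (y), walls 65 high at both y sides, floor plate 10 thick, fixed. 4 slots at x = -63, -21, 21, 63 take boards standing along its y. A slot is two facing grooves 13 wide at |y| 54.5 to 62.5; the ribs between slots have roof-shaped tops (z 50 to 64.5) that lead a board in. Origin: centre of underside.
- shaft_a (a point): foot of a steel shaft of the carrier: centre of the flat top of a grey pillar (diameter 40, 70 high above the bench) at x 100, y 45 in the carrier's frame. The shaft, diameter 20, rises 56 from here (last 6 tapered). A sleeve fully down has its underside here. Axes as the carrier's.
- shaft_b (a point): the same for the second shaft, at the diagonally other corner, x -100, y -45 in the carrier's frame.
- slot_1 (a point): middle of the floor of carrier slot 1, 10 mm above the bench; a board fully home has its origin here (play 2.5 mm each way in x, 2.5 in y). Axes as the carrier's.
- slot_2 (a point): middle of the floor of carrier slot 2, 10 mm above the bench; a board fully home has its origin here (play 2.5 mm each way in x, 2.5 in y). Axes as the carrier's.
- slot_3 (a point): middle of the floor of carrier slot 3, 10 mm above the bench; a board fully home has its origin here (play 2.5 mm each way in x, 2.5 in y). Axes as the carrier's.
- slot_4 (a point): middle of the floor of carrier slot 4, 10 mm above the bench; a board fully home has its origin here (play 2.5 mm each way in x, 2.5 in y). Axes as the carrier's.
- board_1: LED light board: white plate 120 long (its y) x 90 high (z) x 8 thick (x), yellow lenses on its +x face (1.5 mm proud, kept off the top 22 mm), 0.12 to 0.25 kg. Starts upright in a dock slot, underside on the slot floor, top edge 100 above the bench. Origin: centre of its underside. Either face may look forward in the carrier. May be absent (None).
- board_2: LED light board: white plate 120 long (its y) x 90 high (z) x 8 thick (x), yellow lenses on its +x face (1.5 mm proud, kept off the top 22 mm), 0.12 to 0.25 kg. Starts upright in a dock slot, underside on the slot floor, top edge 100 above the bench. Origin: centre of its underside. Either face may look forward in the carrier. May be absent (None).
- board_3: LED light board: white plate 120 long (its y) x 90 high (z) x 8 thick (x), yellow lenses on its +x face (1.5 mm proud, kept off the top 22 mm), 0.12 to 0.25 kg. Starts upright in a dock slot, underside on the slot floor, top edge 100 above the bench. Origin: centre of its underside. Either face may look forward in the carrier. May be absent (None).
- board_4: LED light board: white plate 120 long (its y) x 90 high (z) x 8 thick (x), yellow lenses on its +x face (1.5 mm proud, kept off the top 22 mm), 0.12 to 0.25 kg. Starts upright in a dock slot, underside on the slot floor, top edge 100 above the bench. Origin: centre of its underside. Either face may look forward in the carrier. May be absent (None).
- sleeve_1: orange plastic spacer sleeve, outer diameter 44, bore 26, height 45, about 0.07 kg, standing on the bench; origin: centre of its underside, z along the bore. It must end the same way up.
- sleeve_2: orange plastic spacer sleeve, outer diameter 44, bore 26, height 45, about 0.07 kg, standing on the bench; origin: centre of its underside, z along the bore. It must end the same way up.
- powerbox: white power box of the dock, 85 (x) x 100 (y) x 45 high, with a toggle lever on top; origin: centre of its underside; fixed.
- switch (a joint): the red toggle lever on the power box, rad: 0 = power on (it leans to the box's -x, towards the robot), 1.0 = off (leans to the box's +x). It pivots about the box's y axis, swings 1.0 rad in all, upright at 0.5, and stays where it is left; a light push of a few N on its tip moves it.
- switch_tip (a point): centre of the red ball (diameter 26) on the lever's end, 60 mm from the pivot, which lies over the box's origin 67 mm above the bench.
- carton: small blue carton 90 x 120 x 45, not part of the job; origin: centre of its underside.
- tape: yellow tape roll, diameter 90, height 24, lying flat, not part of the job; origin: centre of its underside.
- driver: screwdriver lying on the bench, about 200 long along its x, not part of the job.
Mind the look-alikes: they are no part of the job. What is shaped like the sleeve_1 but purple or yellow is not meant.

How it is judged:
By the outcome, as a careful person would: the job done as asked, in the order asked, and still so for the second after the job is handed in, with the robot touching nothing.
Of board_1, board_2, board_3, board_4 only 3 to 4 are there at a start; the rules pass over those that are not, and their reading is None.
At some moment in a run one of sleeve_1, sleeve_2 may be knocked a few centimetres aside while the robot is not near it.
It also fails if it takes over 210 s, if anything falls off the work surface, if the arm or the gripper's body presses on something with over 40 N, if the wrist force passes 120 N, or if a joint passes its speed limit or range.

## Robot

A 6-joint arm with a two-finger parallel gripper is mounted at the origin on the work surface. World frame = base frame: x ahead of the robot, y to its left, z up, the work surface at z = 0. Lengths are in mm, angles in rad, forces in N, time in s.
With the tool pointing down it reaches from about 275 to 1000 mm from the base axis. Payload 8.4 kg.
Tool frame: the origin (TCP) lies midway between the tips of the shut fingers; the grasp point (between the pads) lies 19 mm behind it; z points along the fingers, x is the direction in which the jaws open and shut, and the axes are right-handed (so a half turn about z gives the same grasp; the last joint's range is limited). The gripper opens to 85 mm and grips with 20 to 120 N. Pads are 22 mm wide; open, the fingers measure 114 mm over their backs; the gripper's body (76 mm by 85 mm) begins 54 mm behind the grasp point. The pads swing forward as they close: fully open they stand 13 mm farther back than shut.
Start: joints at [1.265, 0.353, 1.633, -0, 1.155, -0.002], TCP at [186.966, 596.382, 231.281] pointing down, gripper open.
Joint ranges: [-2.63, 2.63], [-0.92, 2.1], [0.06, 2.66], [-1.3, 4.44], [0, 2.69], [-3.02, 3.02]. Speed limits (rad/s): [2.22, 2.22, 2.79, 3.14, 3.14, 3.14].

## Interface

Orientations are given as [roll, pitch, yaw] about the fixed x, y, z axes, in that order (R = Rz(yaw) Ry(pitch) Rx(roll)).
In Python, from rig import sense, grab_frame, camera_model, job gives the robot as it stands.
- The arm moves only by the tool arm_command, never from a script. Its argument "plan" is a list of rows, each an object with "translation": the shift along the tool's x, y, z in cm, a list of three; "twist": the turn about the tool's z in rad; "gripper": the opening, from 0 (shut) to 1 (fully open). A call has exactly 5 rows; each row is the pose to reach, as a shift and turn from the pose measured when the call began, along the tool's axes at that moment; what a row does not reach only later rows make up. A row lasts 1/12 s, in which the tool goes at most 41.7 mm and 7.16 degrees, less where a joint would pass 70% of its speed; a pose out of reach is approached as far as the arm can. A call with a gripper value outside its range is refused whole. The fingers move at their own pace and stop on an object; "squeeze" is the grip in N (left out, the last holds). Time passes only in rows, so rows that repeat a pose let the fingers close, or fill a call up. It gives the time, the measured TCP pose, the force and the opening at its end, in the units of the state.
- sense(): the state, without advancing time (a new reading comes with each control period).
- grab_frame(name): name is "side" or "top"; returns the picture (400x640x3 uint8, blue, green, red); there is no depth.
- camera_model(name): a dict with "fx", "fy", "cx", "cy" (pixels), "pose" (4x4, takes a point from camera to world coordinates). Camera axes: x right, y down, z forward; pixel columns grow to the right and rows downward; lengths in mm; the calibration is good to about 2 mm. A picture is of the moment at which its call begins. camera_model takes no time and is no camera call.
- job.sign_off(): hands the job in, once; it reports no verdict.
The state is a dict: "clock": time; "qpos": joint angles; "qvel": joint speeds; "joint_efforts": joint torques, N m; "eef_pos": TCP position; "tcp_rot": TCP orientation; "contact_force": force on the tool from outside, world axes, zero at the start; "wrist_torque": the same for the moment, N m; "opening": opening from 0.0 (shut) to 1.0 (fully open).
Only numpy, scipy, OpenCV 4.12 (cv2) and the standard library are available. Lean on these libraries where they do the work, as an engineer would, in place of code of your own. Each camera call takes 0.05 s, during which the arm holds its last target.

## Working session

There is one attempt and no reset: what is moved stays moved. The work goes in short steps, Python scripts to look and compute and a tool call to move; the robot and the scene stay as the last step left them, time stands still between calls to the robot, and variables do not carry over. Pictures are saved under pics/ and viewed, and the job is handed in when it is done.

Besides the shell and the picture viewer there is one more tool, called after "Request:" by a JSON object that holds its "op" and its "data". arm_command: Moves the arm, as the interface text tells. Its arguments: {"type":"object","properties":{"plan":{"type":"array","items":{"type":"object","properties":{"translation":{"type":"array","items":{"type":"number"}},"twist":{"type":"number"},"gripper":{"type":"number"}}}},"squeeze":{"type":"number"}},"required":["plan"]}

```bash
ls; mkdir -p pics; python3 - <<'E'
from rig import sense, grab_frame, camera_model
import cv2
s=sense(); print(s)
for n in("side","top"):
    cv2.imwrite(f"pics/{n}0.png",grab_frame(n)); print(n,camera_model(n))
E
```

```text
pics
{'clock': 0.0, 'qpos': array([ 1.26455462e+00,  3.53671701e-01,  1.63414621e+00, -1.42115456e-06,
        1.15521650e+00, -2.39818046e-03]), 'qvel': array([ 0.00062737, -0.00224093,  0.00099622,  0.00089091, -0.00064956,
       -0.00114039]), 'joint_efforts': array([ 1.11228772e-03, -6.05238891e+01, -3.42071629e+01,  6.17781734e-05,
        8.80811247e-03, -1.88150040e-05]), 'eef_pos': array([186.84512351, 595.90348706, 230.54181534]), 'tcp_rot': array([-3.14159050e+00,  1.44175500e-03,  1.26695338e+00]), 'contact_force': array([-0.00560316, -0.91356248,  0.81703181]), 'wrist_torque': array([-0.03669184, -0.00185671,  0.02345308]), 'opening': 0.997942965769435}
side {'fx': 426.5201640724185, 'fy': 426.5201640724185, 'cx': 315.6220753481343, 'cy': 196.54279990236662, 'pose': array([[-8.92315649e-01, -2.47188314e-01,  3.77717779e-01,
         2.68953942e+02],
       [-4.51398819e-01,  4.94999383e-01, -7.42438359e-01,
         7.03817255e+02],
       [-3.44798124e-03, -8.32990726e-01, -5.53276208e-01,
         6.04870277e+02],
       [ 0.00000000e+00,  0.00000000e+00,  0.00000000e+00,
         1.00000000e+00]])}
top {'fx': 461.75821803056397, 'fy': 461.75821803056397, 'cx': 317.67767132139466, 'cy': 199.0273920212352, 'pose': array([[ 1.63525684e-02, -9.84839389e-01,  1.72696180e-01,
         4.49347906e+02],
       [-9.99817743e-01, -1.44040638e-02,  1.25300900e-02,
         4.73827147e-01],
       [-9.85259941e-03, -1.72869604e-01, -9.84895439e-01,
         1.05389004e+03],
       [ 0.00000000e+00,  0.00000000e+00,  0.00000000e+00,
         1.00000000e+00]])}
```

View pics/top0.png

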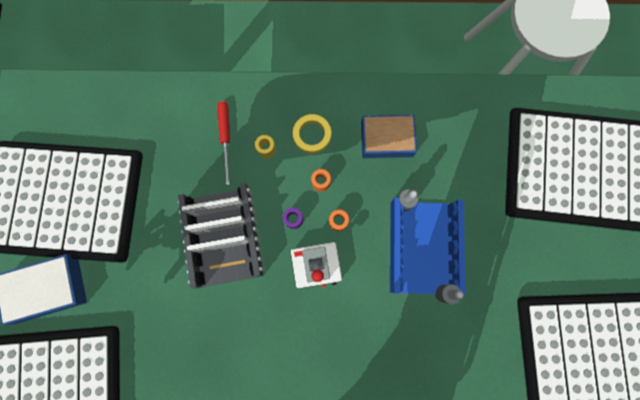

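View pics/side0.png

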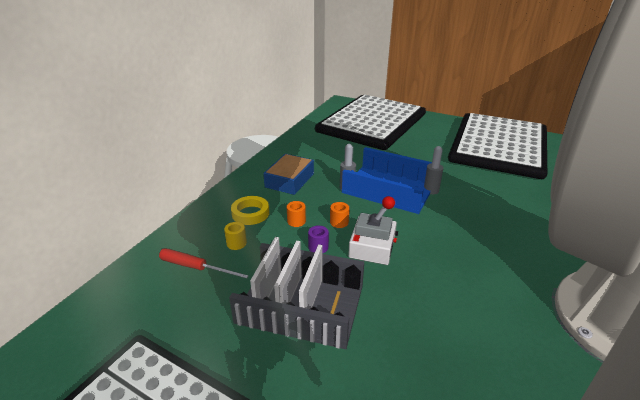

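Look-alikes for the sleeves in the top picture: orange rings at (320,180) and (339,220), a purple ring at (292,217), a yellow ring at (264,144) and the large yellow tape at (312,132). I choose the two orange ones. Next are close crops to check that and the boards.

```bash
python3 - <<'E'
import cv2, numpy as np
t=cv2.imread("pics/top0.png"); 
a=cv2.resize(t[165:310,165:480],None,fx=2.5,fy=2.5,interpolation=cv2.INTER_CUBIC)
cv2.imwrite("pics/c1.png",a)
s=cv2.imread("pics/side0.png")
a=cv2.resize(s[140:360,200:460],None,fx=2.7,fy=2.7,interpolation=cv2.INTER_CUBIC)
cv2.imwrite("pics/c2.png",a)
E
```

```text
(no output)
```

View pics/c1.png

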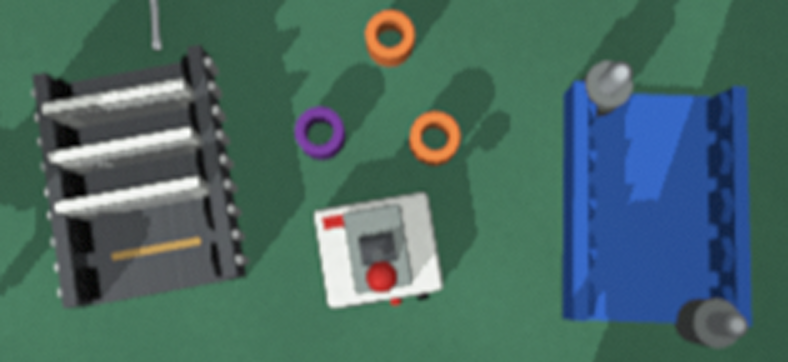

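View pics/c2.png

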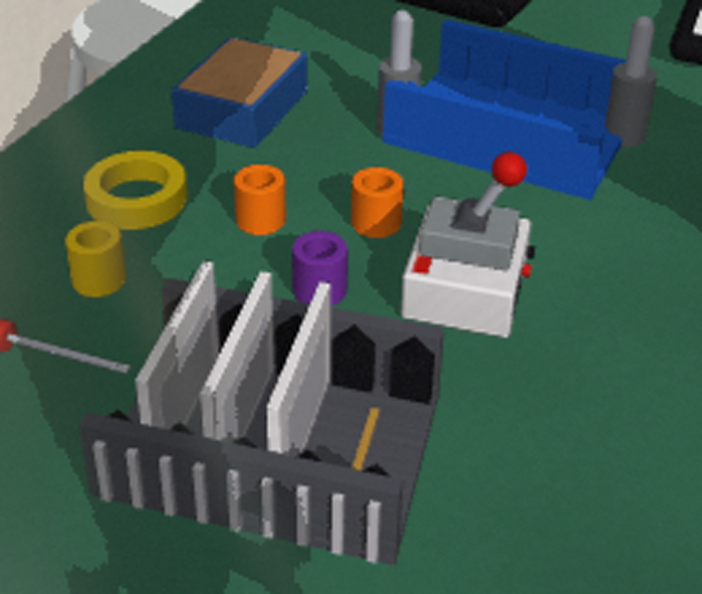

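```bash
cat > h.py <<'E'
import numpy as np, cv2
from rig import sense, grab_frame, camera_model
C={n:camera_model(n) for n in("side","top")}
def ray(n,u,v):
    c=C[n];P=c["pose"]; d=P[:3,:3]@np.array([(u-c["cx"])/c["fx"],(v-c["cy"])/c["fy"],1.]); return P[:3,3],d
def onz(n,u,v,z):
    o,d=ray(n,u,v); return o+d*(z-o[2])/d[2]
def proj(n,p):
    c=C[n];P=c["pose"]; q=P[:3,:3].T@(np.asarray(p,float)-P[:3,3]); return np.array([c["fx"]*q[0]/q[2]+c["cx"],c["fy"]*q[1]/q[2]+c["cy"]])
def tri(a,b):
    o1,d1=ray(*a);o2,d2=ray(*b); d1=d1/np.linalg.norm(d1);d2=d2/np.linalg.norm(d2)
    A=np.stack([d1,-d2],1); t=np.linalg.lstsq(A,o2-o1,rcond=None)[0]; p,q=o1+t[0]*d1,o2+t[1]*d2
    return (p+q)/2,np.linalg.norm(p-q)
def blobs(img,lo,hi,mn=20):
    m=cv2.inRange(cv2.cvtColor(img,cv2.COLOR_BGR2HSV),lo,hi)
    n,l,s,c=cv2.connectedComponentsWithStats(m)
    return [(c[i].round(1),s[i]) for i in range(1,n) if s[i,4]>=mn],m,l
np.set_printoptions(suppress=True,precision=2)
E
python3 - <<'E'
from h import *
t=cv2.imread("pics/top0.png");s=cv2.imread("pics/side0.png")
for nm,lo,hi in(("orange",(5,150,120),(14,255,255)),("red",(0,170,100),(4,255,255)),("white",(0,0,170),(179,45,255)),("blue",(100,150,60),(125,255,255))):
    for n,i in(("top",t),("side",s)):
        for c,st in blobs(i,lo,hi)[0]: print(nm,n,c,st, onz(n,*c,45)[:2])
E
```

```text
orange top [320.7 179.6] [311 169  20  22 257] [670.42   7.28]
orange top [338.6 219.7] [329 210  20  21 243] [580.75 -33.47]
orange side [414.8  56.4] [ 388    0   52  110 3316] [  771.05 -1313.07]
orange side [442.9   2.9] [441   0   5   7  21] [  979.96 -2798.9 ]
orange side [455.3  55.4] [ 435    0   42  115 2284] [  604.97 -1413.25]
orange side [520.1  14.7] [513   0  14  30 168] [  423.97 -2574.51]
orange side [521.3  43.4] [503   0  38  84 840] [  348.12 -1786.08]
orange side [544.    5.8] [542   0   5  13  20] [  301.08 -2992.32]
orange side [564.1  25.4] [546   0  39  54 892] [  160.21 -2345.8 ]
orange side [487.8  62.9] [ 468    5   46  109 1515] [  449.99 -1354.74]
orange side [468.1  71.1] [461  41  16  55 239] [  506.67 -1194.36]
orange side [458.1 108.7] [456 102   5  14  26] [ 459.86 -751.42]
orange side [462.4 110. ] [461 104   4  13  23] [ 444.42 -746.12]
orange side [295.9 213.4] [287 201  19  26 418] [659.89  33.16]
orange side [339.  214.1] [330 202  19  26 409] [572.47  -7.56]
red top [223.1 121.5] [218 102  11  41 382] [803.36 232.88]
red top [298.2 253.2] [295 
[... 2284 characters left out ...]
te side [270.1 249.8] [263 237  15  26  66] [645.73 164.8 ]
white side [287.5 262.3] [276 241  24  44 194] [596.3  181.01]
white side [307.9 275.8] [299 245  23  63 280] [544.1  195.92]
white side [592.9 322.7] [566 274  48  82 934] [76.62 82.8 ]
white side [159.7 376.7] [ 108  342  124   58 2092] [640.3  475.66]
white side [106.  389.8] [ 73 372  70  28 602] [693.38 525.25]
blue top [383.1 149.9] [362 117  54  41 309] [ 740.99 -132.52]
blue top [426.7 246.9] [ 390  197   76   98 6448] [ 524.08 -225.39]
blue top [ 63.5 293.3] [  1 254  85  71 506] [412.19 557.18]
blue side [388.5 179.5] [ 342  147   90   67 3796] [ 521.83 -198.88]
blue side [288.6 180.2] [264 160  50  35 762] [745.65 -83.45]
```

```bash
python3 - <<'E'
from h import *
t=cv2.imread("pics/top0.png");s=cv2.imread("pics/side0.png")
tip=tri(("top",317.1,275.1),("side",388.4,202.5)); print("tip",tip)
for a,b in(((320.7,179.6),(295.9,213.4)),((338.6,219.7),(339,214.1))): print("sl",tri(("top",*a),("side",*b)))
a=cv2.resize(t[185:300,172:272],None,fx=7,fy=5,interpolation=cv2.INTER_NEAREST);cv2.imwrite("pics/c3.png",cv2.resize(t[180:295,170:275],None,fx=5,fy=5,interpolation=cv2.INTER_CUBIC))
cv2.imwrite("pics/c4.png",cv2.resize(t[180:310,380:475],None,fx=4.5,fy=4.5,interpolation=cv2.INTER_CUBIC))
cv2.imwrite("pics/c5.png",cv2.resize(s[135:220,330:455],None,fx=6,fy=6,interpolation=cv2.INTER_CUBIC))
E
```

```text
tip (array([458.62,  10.88, 122.56]), np.float64(0.6479733521958869))
sl (array([675.04,   7.38,  23.47]), np.float64(0.2162224737748755))
sl (array([583.63, -34.13,  24.11]), np.float64(0.32796808158553237))
```

View pics/c3.png

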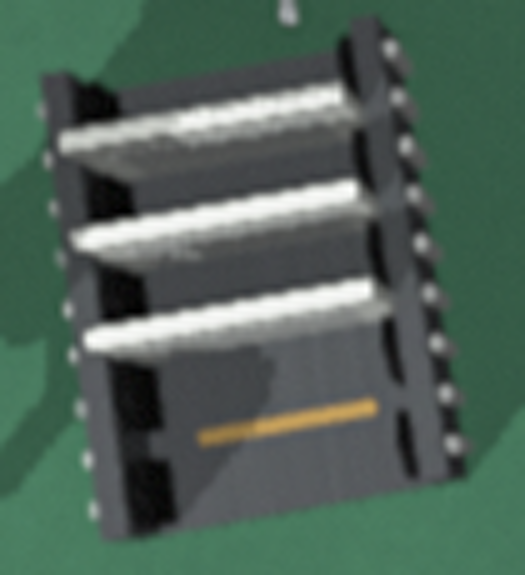

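View pics/c4.png

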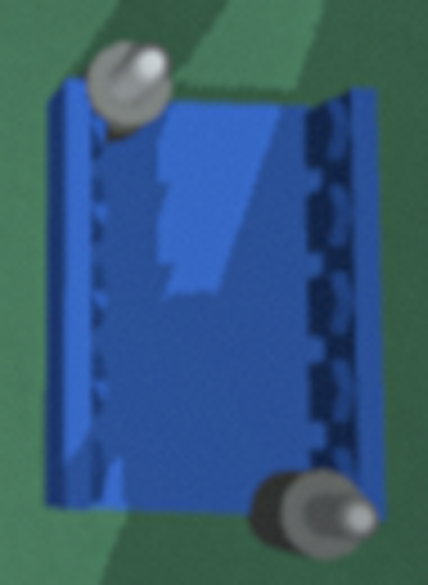

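View pics/c5.png

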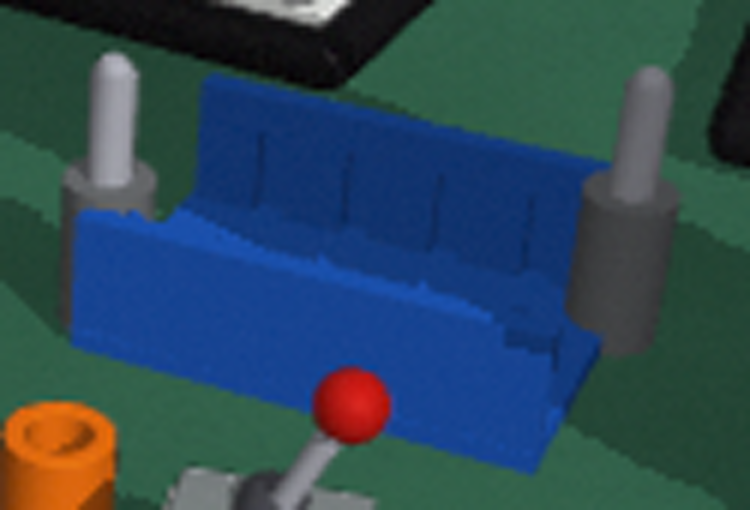

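```bash
cat > m1.py <<'E'
from h import *
t=cv2.imread("pics/top0.png")
g=cv2.cvtColor(t,cv2.COLOR_BGR2GRAY).astype(float)
def cz(px,py,k,ox,oy): return ((px+.5)/k-.5+ox,(py+.5)/k-.5+oy)
# boards: strip centre by far edge
for (x0,y0,x1,y1) in((62,142,340,95),(75,240,358,190),(85,340,372,290)):
    a=cz(x0,y0,5,170,180);b=cz(x1,y1,5,170,180)
    pts=[]
    for u in range(int(a[0])+4,int(b[0])-3):
        v=a[1]+(b[1]-a[1])*(u-a[0])/(b[0]-a[0])
        vs=np.arange(v-6,v+2,.1); pr=np.array([cv2.getRectSubPix(g.astype(np.float32),(1,1),(float(u),float(x)))[0,0] for x in vs])
        i=np.argmax(pr>140); pts.append((u,vs[i]))
    w=np.array([onz("top",*p,100)[:2] for p in pts])
    vx,vy,cx,cy=cv2.fitLine(w.astype(np.float32),cv2.DIST_HUBER,0,.01,.01).ravel()
    if vy<0: vx,vy=-vx,-vy
    d=np.array([vx,vy]);n=np.array([vy,-vx]); c=np.array([cx,cy])-4*n
    # ends along strip
    L=[]
    us=np.arange(a[0]-8,b[0]+8,.1)
    pr=[]
    for u in us:
        v=a[1]+(b[1]-a[1])*(u-a[0])/(b[0]-a[0]); pr.append(cv2.getRectSubPix(g.astype(np.float32),(1,1),(float(u),float(v)))[0,0])
    pr=np.array(pr); k=np.where(pr>150)[0]; e=[us[k[0]],us[k[-1]]]
    E=[onz("top",u,a[1]+(b[1]-a[1])*(u-a[0])/(b[0]-a[0]),100)[:2] for u in e]
    m=(E[0]+E[1])/2; cen=c+d*((m-c)@d)
    print("board yaw",np.degrees(np.arctan2(-vx,vy)),"cen",cen,"len",np.linalg.norm(E[0]-E[1]))
for (px,py),(qx,qy) in(((129,86),(150,62)),((320,514),(360,518))):
    print("pillar",onz("top",*cz(px,py,4.5,380,180),70)[:2],"tip",onz("top",*cz(qx,qy,4.5,380,180),125)[:2])
# wall top outer/inner corners z=65
for p in((66,78),(48,505),(352,88),(378,88),(384,515)):
    print("w",p,onz("top",*cz(*p,4.5,380,180),65)[:2])
E
python3 m1.py
python3 - <<'E'
from h import *
cz=lambda px,py,k,ox,oy:((px+.5)/k-.5+ox,(py+.5)/k-.5+oy)
print(tri(("top",*cz(150,62,4.5,380,180)),("side",*cz(115,60,6,330,135))))
print(tri(("top",*cz(360,518,4.5,380,180)),("side",*cz(652,75,6,330,135))))
E
```

```text
board yaw 11.502733 cen [604.74 238.81] len 119.75601974995467
board yaw 11.460707 cen [564.46 230.41] len 119.62766770222558
board yaw 11.541207 cen [523.11 222.94] len 121.19263703979645
pillar [ 625.4  -182.63] tip [ 626.76 -182.1 ]
pillar [ 425.51 -267.32] tip [ 425.42 -269.71]
w (66, 78) [ 629.77 -153.28]
w (48, 505) [ 427.4  -142.42]
w (352, 88) [ 626.88 -290.75]
w (378, 88) [ 627.06 -303.24]
w (384, 515) [ 425.42 -298.34]
(array([ 626.54, -181.64,  127.1 ]), np.float64(0.3664314070372899))
(array([ 425.63, -269.45,  125.74]), np.float64(0.3902279493501576))
```

Three boards (far edges at rows 203, 222 and 242) stand in the dock; its near slot is empty. The sleeves are chosen: orange at (320,180) and (339,220). The lever comes first.

```bash
cat > go.py <<'E'
import sys; from h import *
x,y,z,yaw=[float(a) for a in sys.argv[1:5]]
s=sense();p=s["eef_pos"]
from scipy.spatial.transform import Rotation as R
M=R.from_euler("xyz",s["tcp_rot"]).as_matrix()
d=M.T@(np.array([x,y,z])-p)/10
psi=np.arctan2(M[1,0],M[0,0]); tw=-(((yaw-psi)+np.pi)%(2*np.pi)-np.pi)
print("t",round(s["clock"],2),"pos",p,"yaw",round(psi,4),"rot",s["tcp_rot"],"F",s["contact_force"],"op",round(s["opening"],3),"q6",round(s["qpos"][5],2))
print("MOVE cm",d.round(2),"twist",round(tw,3),"rows",np.linalg.norm(d)/4.17,abs(tw)/.125)
E
python3 go.py 400 2 231 0.16
```

```text
t 0.1 pos [186.85 595.97 230.63] yaw 1.267 rot [3.14 0.   1.27] F [-0.72  0.47 -0.34] op 0.999 q6 -0.0
MOVE cm [-50.3   38.11   0.03] twist 1.107 rows 15.133389072792305 8.856093515843416
```

Request:
{"op": "arm_command", "data": {"plan": [{"translation":[-50,38,0],"twist":1.1,"gripper":0},{"translation":[-50,38,0],"twist":1.1,"gripper":0},{"translation":[-50,38,0],"twist":1.1,"gripper":0},{"translation":[-50,38,0],"twist":1.1,"gripper":0},{"translation":[-50,38,0],"twist":1.1,"gripper":0}]}}

```text
clock: 0.52
eef_pos: [257.5, 398.4, 230.9]
tcp_rot: [3.141, 0.001, 0.637]
contact_force: [1.3, 0.1, 0.4]
opening: 0.298
```

```bash
python3 go.py 400 2 231 0.16
```

```text
t 0.52 pos [257.55 398.36 230.87] yaw 0.6365 rot [3.14 0.   0.64] F [1.3  0.13 0.41] op 0.298 q6 0.36
MOVE cm [-12.1   40.34   0.04] twist 0.477 rows 10.100205774912169 3.812396435742702
```

Works as expected.

Request:
{"op": "arm_command", "data": {"plan": [{"translation":[-12.1,40.3,0],"twist":0.477,"gripper":0},{"translation":[-12.1,40.3,0],"twist":0.477,"gripper":0},{"translation":[-12.1,40.3,0],"twist":0.477,"gripper":0},{"translation":[-12.1,40.3,0],"twist":0.477,"gripper":0},{"translation":[-12.1,40.3,0],"twist":0.477,"gripper":0}]}}

```text
clock: 0.93
eef_pos: [327.5, 202.3, 231.3]
tcp_rot: [3.14, 0.0, 0.153]
contact_force: [1.9, 0.3, 0.5]
opening: 0.001
```

```bash
python3 go.py 400 2 231 0.16
```

```text
t 0.93 pos [327.55 202.28 231.28] yaw 0.1531 rot [3.14 0.   0.15] F [1.95 0.34 0.48] op 0.001 q6 0.4
MOVE cm [ 4.11 20.9   0.05] twist -0.007 rows 5.10754906061867 0.05547562670495765
```

Request:
{"op": "arm_command", "data": {"plan": [{"translation":[4.1,20.9,0],"twist":0,"gripper":0},{"translation":[4.1,20.9,0],"twist":0,"gripper":0},{"translation":[4.1,20.9,0],"twist":0,"gripper":0},{"translation":[4.1,20.9,0],"twist":0,"gripper":0},{"translation":[4.1,20.9,0],"twist":0,"gripper":0}]}}

```text
clock: 1.35
eef_pos: [397.8, 5.9, 231.7]
tcp_rot: [3.14, -0.0, 0.153]
contact_force: [0.6, 1.6, -0.2]
opening: -0.001
```

Request:
{"op": "arm_command", "data": {"plan": [{"translation":[0,0,4],"twist":0,"gripper":0},{"translation":[0,0,8],"twist":0,"gripper":0},{"translation":[0,0,12],"twist":0,"gripper":0},{"translation":[0,0,12],"twist":0,"gripper":0},{"translation":[0,0,12],"twist":0,"gripper":0}]}}

```text
clock: 1.77
eef_pos: [396.0, 5.6, 110.6]
tcp_rot: [3.141, 0.006, 0.153]
contact_force: [-0.1, 0.4, 0.2]
opening: 0.001
```

```bash
python3 go.py 490 16 110 0.16
```

```text
t 1.77 pos [395.97   5.64 110.61] yaw 0.1528 rot [3.14 0.01 0.15] F [-0.06  0.43  0.17] op 0.001 q6 -0.14
MOVE cm [9.45 0.41 0.01] twist -0.007 rows 2.26858025526876 0.057276584214385196
```

Request:
{"op": "arm_command", "data": {"plan": [{"translation":[2,0.4,0],"twist":0,"gripper":0},{"translation":[4,0.4,0],"twist":0,"gripper":0},{"translation":[5.5,0.4,0],"twist":0,"gripper":0},{"translation":[7,0.4,0],"twist":0,"gripper":0},{"translation":[8.5,0.4,0],"twist":0,"gripper":0}]}}

```text
clock: 2.18
eef_pos: [482.6, 15.3, 113.5]
tcp_rot: [3.141, 0.002, 0.154]
contact_force: [-1.1, -0.3, -0.3]
opening: -0.001
```

```bash
python3 go.py 490 16 110 0.16; python3 -c "
from h import *
cv2.imwrite('pics/s1.png',grab_frame('side')[130:300,280:480].repeat(3,0).repeat(3,1))"
```

```text
t 2.18 pos [482.63  15.26 113.48] yaw 0.1537 rot [3.14 0.   0.15] F [-1.07 -0.26 -0.28] op -0.001 q6 -0.12
MOVE cm [0.74 0.04 0.35] twist -0.006 rows 0.19635355312710612 0.05001522426323035
```

View pics/s1.png

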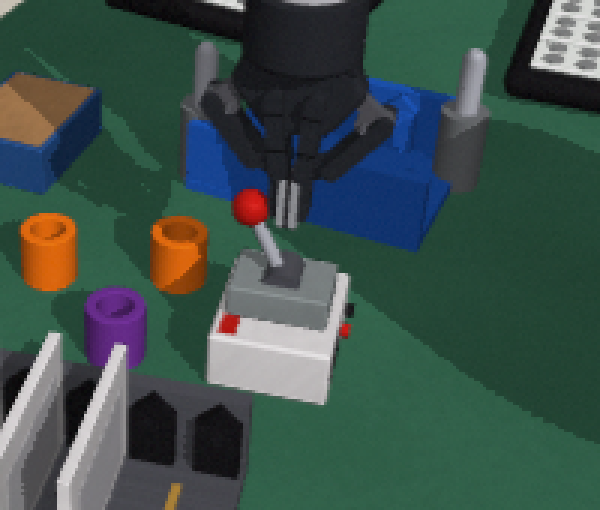

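The lever is past upright: its ball is at crop (251,208), with the fingers right behind it. I'll push on to the stop.

Request:
{"op": "arm_command", "data": {"plan": [{"translation":[0.5,0,0.2],"twist":0,"gripper":0},{"translation":[0.8,0,0.2],"twist":0,"gripper":0},{"translation":[1.1,0,0.2],"twist":0,"gripper":0},{"translation":[1.3,0,0.2],"twist":0,"gripper":0},{"translation":[1.3,0,0.2],"twist":0,"gripper":0}]}}

```text
clock: 2.65
eef_pos: [487.5, 16.1, 112.8]
tcp_rot: [3.141, 0.021, 0.155]
contact_force: [-40.4, -10.8, 36.1]
opening: 0.002
```

```bash
cat > tip.py <<'E'
from h import *
import sys
t=grab_frame('top');s=grab_frame('side')
T=[b for b in blobs(t,(0,170,100),(4,255,255),40)[0] if 290<b[0][0]<345];S=[b for b in blobs(s,(0,170,100),(4,255,255),60)[0] if 300<b[0][0]<450]
print(T,S)
if T and S: print(tri(("top",*T[0][0]),("side",*S[0][0])))
E
python3 tip.py; python3 go.py 490 16 110 .16
```

```text
[] [(array([361.3, 199.1]), array([356, 194,  11,  11,  99], dtype=int32))]
t 2.75 pos [487.52  16.06 112.79] yaw 0.1553 rot [3.14 0.02 0.16] F [-40.15 -11.27  34.44] op -0.003 q6 -0.12
MOVE cm [0.25 0.04 0.27] twist -0.005 rows 0.0895680428086362 0.03776900155924423
```

Request:
{"op": "arm_command", "data": {"plan": [{"translation":[-2,0,0],"twist":0,"gripper":0},{"translation":[-5,0,0],"twist":0,"gripper":0},{"translation":[-5,0,-4],"twist":0,"gripper":0},{"translation":[-5,0,-8],"twist":0,"gripper":0},{"translation":[-5,0,-11],"twist":0,"gripper":0}]}}

```text
clock: 3.17
eef_pos: [440.0, 8.9, 228.4]
tcp_rot: [3.14, 0.016, 0.156]
contact_force: [1.9, 1.5, 1.1]
opening: 0.001
```

```bash
python3 tip.py; python3 go.py 523.1 222.9 215 .2007
```

```text
[] [(array([362.1, 199.1]), array([357, 194,  11,  11, 102], dtype=int32))]
t 3.27 pos [443.35   9.06 230.93] yaw 0.1559 rot [3.14 0.01 0.16] F [ 0.19  0.6  -0.44] op 0.003 q6 -0.13
MOVE cm [ 11.21 -19.89   1.45] twist -0.045 rows 5.486454092670942 0.35833513701175335
```

Request:
{"op": "arm_command", "data": {"plan": [{"translation":[11.2,-19.9,1.4],"twist":-0.045,"gripper":0.3},{"translation":[11.2,-19.9,1.4],"twist":-0.045,"gripper":0.3},{"translation":[11.2,-19.9,1.4],"twist":-0.045,"gripper":0.3},{"translation":[11.2,-19.9,1.4],"twist":-0.045,"gripper":0.3},{"translation":[11.2,-19.9,1.4],"twist":-0.045,"gripper":0.3}]}}

```text
clock: 3.68
eef_pos: [515.3, 205.1, 218.0]
tcp_rot: [3.14, 0.007, 0.201]
contact_force: [0.8, -0.5, 0.3]
opening: 0.302
```

```bash
python3 -c "
from h import *
print(proj('side',(515.5,20,119.7)),proj('top',(515.5,20,119.7)))"; python3 tip.py; python3 go.py 523.1 222.9 115 .2007
```

```text
[359.95 198.85] [313.1  246.63]
[(array([312.8, 248.9]), array([308, 244,  11,  11,  97], dtype=int32))] [(array([362. , 199.1]), array([356, 194,  12,  11, 105], dtype=int32))]
(array([510.88,  20.5 , 120.78]), np.float64(0.034920730363895806))
t 3.78 pos [516.87 208.14 217.66] yaw 0.2048 rot [3.14 0.01 0.2 ] F [-0.05 -0.13  0.15] op 0.301 q6 0.17
MOVE cm [ 0.96 -1.32 10.26] twist 0.004 rows 2.4917931205792017 0.032481929745163285
```

```bash
python3 - <<'E'
from h import *
t=grab_frame('top')
cv2.imwrite('pics/c6.png',cv2.resize(t[235:300,280:355],None,fx=8,fy=8,interpolation=cv2.INTER_CUBIC))
hsv=cv2.cvtColor(t,cv2.COLOR_BGR2HSV); m=np.zeros(t.shape[:2],np.uint8)
m[236:296,284:350]=cv2.inRange(hsv,(0,0,100),(179,60,255))[236:296,284:350]
cs,_=cv2.findContours(m,cv2.RETR_EXTERNAL,cv2.CHAIN_APPROX_NONE)
c=max(cs,key=cv2.contourArea); r=cv2.minAreaRect(cv2.convexHull(c)); b=cv2.boxPoints(r)
print(r); W=np.array([onz('top',*p,45)[:2] for p in b]); print(W,W.mean(0),[np.linalg.norm(W[i]-W[(i+1)%4]) for i in range(4)])
E
```

```text
((315.729736328125, 264.87835693359375), (41.09974670410156, 47.51129913330078), 80.53767395019531)
[[515.88  74.17]
 [534.48 -27.72]
 [447.59 -43.08]
 [429.44  57.31]] [481.85  15.17] [np.float64(103.58054861341107), np.float64(88.23481506429928), np.float64(102.02101253890378), np.float64(88.07319344624075)]
```

View pics/c6.png

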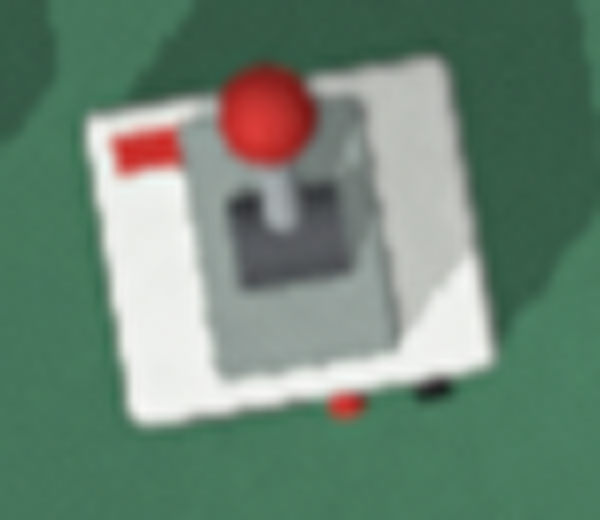

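The ball now leans +29.5 mm from the box centre (full off is +28.8), so the lever is at its stop and the power is off. Next is the first board, the one nearest the robot.

Request:
{"op": "arm_command", "data": {"plan": [{"translation":[1.0,-1.3,3],"twist":0,"gripper":0.3},{"translation":[1.0,-1.3,6],"twist":0,"gripper":0.3},{"translation":[1.0,-1.3,8],"twist":0,"gripper":0.3},{"translation":[1.0,-1.3,9],"twist":0,"gripper":0.3},{"translation":[1.0,-1.3,9],"twist":0,"gripper":0.3}]}}

```text
clock: 4.25
eef_pos: [520.3, 218.8, 126.0]
tcp_rot: [3.139, 0.011, 0.204]
contact_force: [-0.7, 0.2, 0.1]
opening: 0.298
```

```bash
python3 -c "
from h import *
cv2.imwrite('pics/s2.png',grab_frame('side')[180:360,200:400].repeat(3,0).repeat(3,1))
cv2.imwrite('pics/t2.png',grab_frame('top')[170:310,165:285].repeat(4,0).repeat(4,1))"; python3 go.py 523.1 222.9 74 .2007
```

```text
t 4.35 pos [522.29 219.68 128.41] yaw 0.2042 rot [3.14 0.01 0.2 ] F [ 0.64 -0.31  0.4 ] op 0.303 q6 0.19
MOVE cm [ 0.18 -0.31  5.44] twist 0.003 rows 1.307186287150739 0.02773621972920637
```

View pics/s2.png

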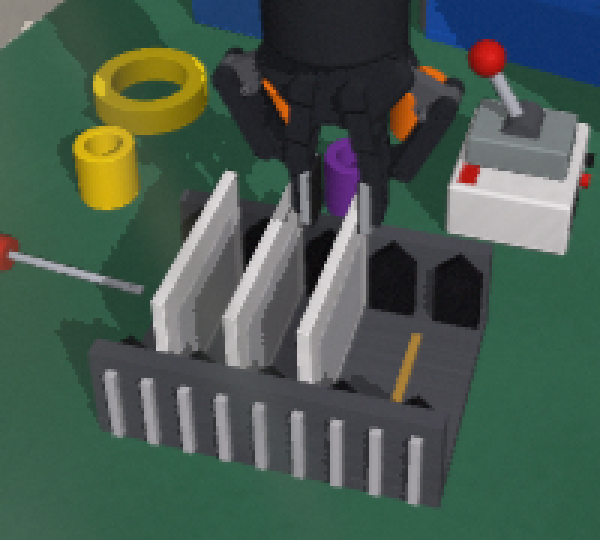

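View pics/t2.png

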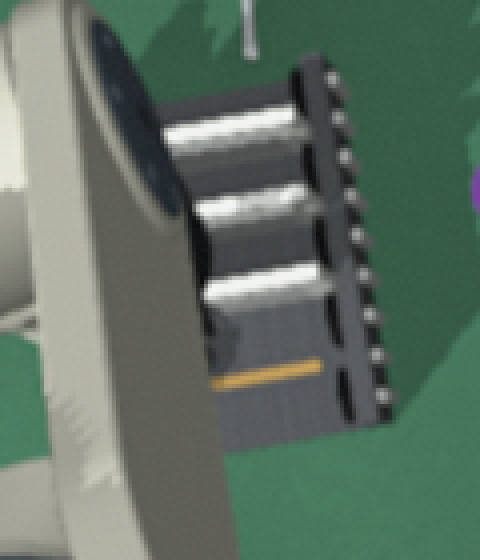

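Request:
{"op": "arm_command", "data": {"plan": [{"translation":[0.2,-0.3,1.5],"twist":0,"gripper":0.3},{"translation":[0.2,-0.3,3],"twist":0,"gripper":0.3},{"translation":[0.2,-0.3,4.4],"twist":0,"gripper":0.3},{"translation":[0.2,-0.3,5.4],"twist":0,"gripper":0.3},{"translation":[0.2,-0.3,5.4],"twist":0,"gripper":0.3}]}}

```text
clock: 4.77
eef_pos: [523.0, 222.5, 74.1]
tcp_rot: [3.14, 0.007, 0.204]
contact_force: [-0.3, -1.0, 0.1]
opening: 0.3
```

```bash
python3 -c "
from h import *
cv2.imwrite('pics/s3.png',grab_frame('side')[180:360,200:400].repeat(3,0).repeat(3,1))"; python3 go.py 523.1 222.9 74 .2007
```

```text
t 4.82 pos [523.41 222.69  74.85] yaw 0.204 rot [3.14 0.01 0.2 ] F [ 0.13 -0.39 -0.11] op 0.301 q6 0.2
MOVE cm [-0.03 -0.03  0.08] twist 0.003 rows 0.02217170515888053 0.026183348890288727
```

View pics/s3.png

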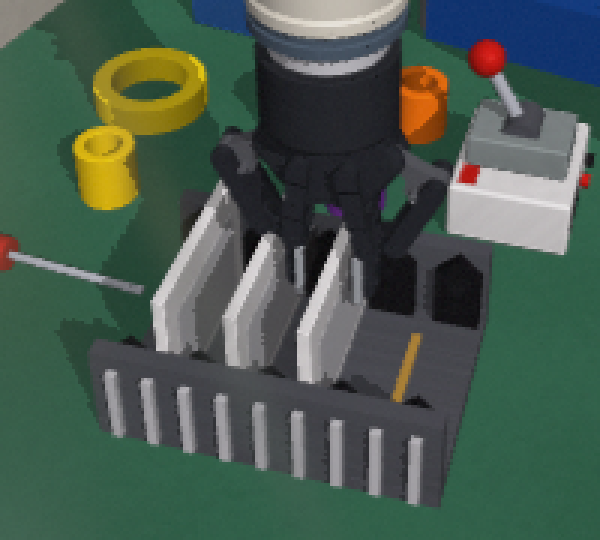

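The fingers straddle the near board, with tips at crop (299,270) and (357,285). I'll close.

Request:
{"op": "arm_command", "data": {"plan": [{"translation":[0,0,0],"twist":0,"gripper":0},{"translation":[0,0,0],"twist":0,"gripper":0},{"translation":[0,0,0],"twist":0,"gripper":0},{"translation":[0,0,0],"twist":0,"gripper":0},{"translation":[0,0,0],"twist":0,"gripper":0}], "squeeze": 50}}

```text
clock: 5.23
eef_pos: [524.1, 222.9, 76.2]
tcp_rot: [3.14, 0.005, 0.204]
contact_force: [-1.5, -1.3, 7.7]
opening: 0.082
```

```bash
python3 go.py 523.1 222.9 225 .2007
```

```text
t 5.23 pos [524.08 222.9   76.19] yaw 0.204 rot [3.14 0.   0.2 ] F [-1.48 -1.29  7.74] op 0.082 q6 0.2
MOVE cm [ -0.17   0.   -14.88] twist 0.003 rows 3.5686052387397353 0.0263291924451714
```

Request:
{"op": "arm_command", "data": {"plan": [{"translation":[0,0,-1],"twist":0,"gripper":0},{"translation":[0,0,-3],"twist":0,"gripper":0},{"translation":[0,0,-6],"twist":0,"gripper":0},{"translation":[0,0,-9],"twist":0,"gripper":0},{"translation":[0,0,-12],"twist":0,"gripper":0}]}}

```text
clock: 5.65
eef_pos: [524.5, 223.1, 198.4]
tcp_rot: [3.14, 0.005, 0.204]
contact_force: [0.3, 1.0, -1.3]
opening: 0.083
```

Request:
{"op": "arm_command", "data": {"plan": [{"translation":[0,0,-1],"twist":0,"gripper":0},{"translation":[0,0,-2],"twist":0,"gripper":0},{"translation":[0,0,-3],"twist":0,"gripper":0},{"translation":[0,0,-3],"twist":0,"gripper":0},{"translation":[0,0,-3],"twist":0,"gripper":0}]}}

```text
clock: 6.07
eef_pos: [524.2, 223.1, 227.7]
tcp_rot: [3.14, 0.006, 0.204]
contact_force: [-0.8, -0.8, -1.8]
opening: 0.083
```

```bash
python3 -c "
from h import *
cv2.imwrite('pics/s4.png',grab_frame('side')[60:360,180:480].repeat(2,0).repeat(2,1))"; python3 go.py 504.9 -225.1 228 -.019
```

```text
t 6.12 pos [523.99 222.96 227.16] yaw 0.204 rot [3.14 0.01 0.2 ] F [-0.61  0.7  -1.48] op 0.082 q6 0.2
MOVE cm [-10.95  43.49   0.06] twist 0.223 rows 10.7545092868207 1.7843241963036753
```

View pics/s4.png

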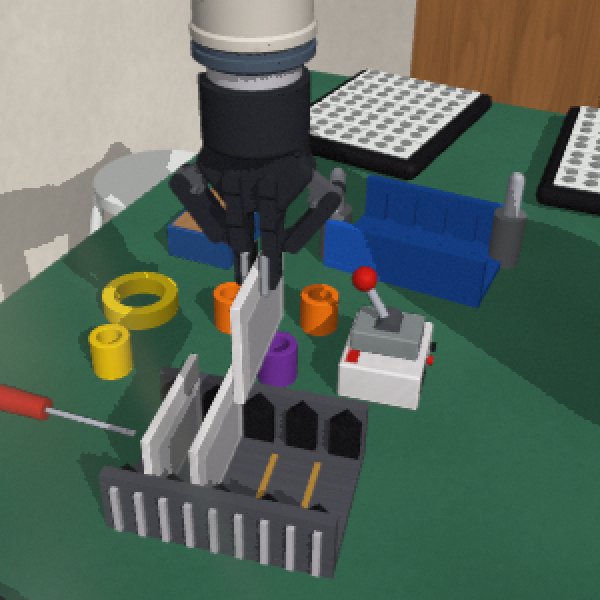

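Board held upright, the others undisturbed. I'll carry it to slot 2 of the carrier.

Request:
{"op": "arm_command", "data": {"plan": [{"translation":[-0.5,2,0],"twist":0.04,"gripper":0},{"translation":[-1.5,6,0],"twist":0.09,"gripper":0},{"translation":[-2.5,10,0],"twist":0.14,"gripper":0},{"translation":[-3.5,14,0],"twist":0.19,"gripper":0},{"translation":[-4.5,18,0],"twist":0.223,"gripper":0}]}}

```text
clock: 6.53
eef_pos: [515.1, 36.0, 226.2]
tcp_rot: [3.138, 0.008, -0.021]
contact_force: [0.9, 0.0, -0.7]
opening: 0.083
```

```bash
python3 go.py 504.9 -225.1 228 -.019
```

```text
t 6.53 pos [515.14  35.98 226.2 ] yaw -0.0208 rot [ 3.14  0.01 -0.02] F [ 0.86  0.02 -0.72] op 0.083 q6 0.09
MOVE cm [-0.48 26.12 -0.09] twist -0.002 rows 6.265958090829083 0.01429158218008908
```

Request:
{"op": "arm_command", "data": {"plan": [{"translation":[-0.1,4,0],"twist":0,"gripper":0},{"translation":[-0.2,8,0],"twist":0,"gripper":0},{"translation":[-0.3,12,0],"twist":0,"gripper":0},{"translation":[-0.4,16,0],"twist":0,"gripper":0},{"translation":[-0.5,20,0],"twist":0,"gripper":0}]}}

```text
clock: 6.95
eef_pos: [504.8, -165.6, 225.5]
tcp_rot: [3.139, 0.011, -0.021]
contact_force: [0.6, 0.2, -2.1]
opening: 0.085
```

```bash
python3 go.py 504.9 -225.1 228 -.019
```

```text
t 6.95 pos [ 504.81 -165.61  225.55] yaw -0.0208 rot [ 3.14  0.01 -0.02] F [ 0.62  0.23 -2.1 ] op 0.085 q6 -0.29
MOVE cm [ 0.13  5.95 -0.23] twist -0.002 rows 1.4278507308332866 0.014757755722694554
```

Request:
{"op": "arm_command", "data": {"plan": [{"translation":[0.1,2.5,0],"twist":0,"gripper":0},{"translation":[0.1,4.5,0],"twist":0,"gripper":0},{"translation":[0.1,5.9,0],"twist":0,"gripper":0},{"translation":[0.1,5.9,0],"twist":0,"gripper":0},{"translation":[0.1,5.9,0],"twist":0,"gripper":0}]}}

```text
clock: 7.37
eef_pos: [504.1, -224.5, 224.7]
tcp_rot: [3.14, 0.012, -0.022]
contact_force: [-0.3, 0.8, -2.1]
opening: 0.085
```

```bash
python3 go.py 504.9 -225.1 150 -.019;python3 -c "
from h import *
cv2.imwrite('pics/s5.png',grab_frame('side')[60:240,320:480].repeat(3,0).repeat(3,1))
cv2.imwrite('pics/t5.png',grab_frame('top')[170:310,365:485].repeat(4,0).repeat(4,1))"
```

```text
t 7.37 pos [ 504.11 -224.45  224.68] yaw -0.022 rot [ 3.14  0.01 -0.02] F [-0.29  0.75 -2.12] op 0.085 q6 -0.39
MOVE cm [0.17 0.05 7.47] twist -0.003 rows 1.7909411839890956 0.024342974071739576
```

View pics/s5.png

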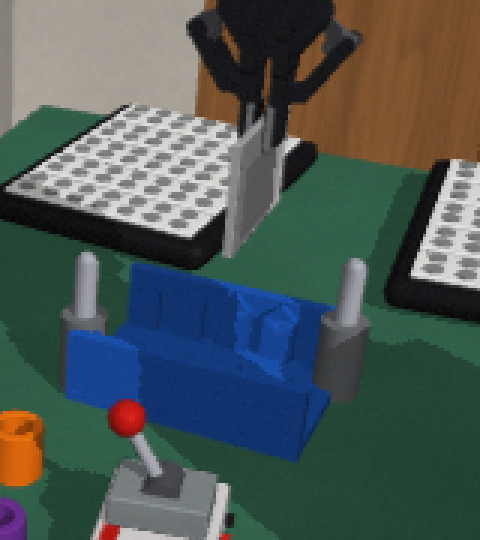

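View pics/t5.png

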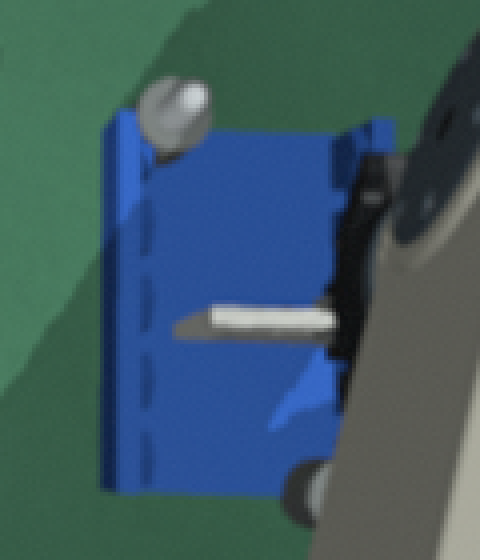

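```bash
python3 - <<'E'
from h import *
for z in(246,248.5): print(onz("top",432,170+305/4-.5,z),onz("top",365+209/4-.5,248,z))
E
```

```text
[ 511.33 -189.64  246.  ] [ 507.01 -163.07  246.  ]
[ 511.14 -189.06  248.5 ] [ 506.83 -162.56  248.5 ]
```

Request:
{"op": "arm_command", "data": {"plan": [{"translation":[0.1,0,2.5],"twist":0,"gripper":0},{"translation":[0.1,0.05,5],"twist":0,"gripper":0},{"translation":[0.1,0.05,7],"twist":0,"gripper":0},{"translation":[0.1,0.05,8],"twist":0,"gripper":0},{"translation":[0.1,0.05,8],"twist":0,"gripper":0}]}}

```text
clock: 7.88
eef_pos: [503.1, -222.4, 143.0]
tcp_rot: [3.142, 0.016, -0.019]
contact_force: [-0.9, -0.1, -1.1]
opening: 0.082
```

```bash
python3 go.py 504.9 -225.1 80 -.019;python3 -c "
from h import *
cv2.imwrite('pics/s6.png',grab_frame('side')[60:240,320:480].repeat(3,0).repeat(3,1))
cv2.imwrite('pics/t6.png',grab_frame('top')[170:310,365:485].repeat(4,0).repeat(4,1))"
```

```text
t 7.88 pos [ 503.12 -222.42  142.98] yaw -0.0189 rot [ 3.14  0.02 -0.02] F [-0.86 -0.06 -1.13] op 0.082 q6 -0.39
MOVE cm [0.28 0.26 6.29] twist 0.0 rows 1.5123395202419287 0.000595010643955618
```

View pics/s6.png

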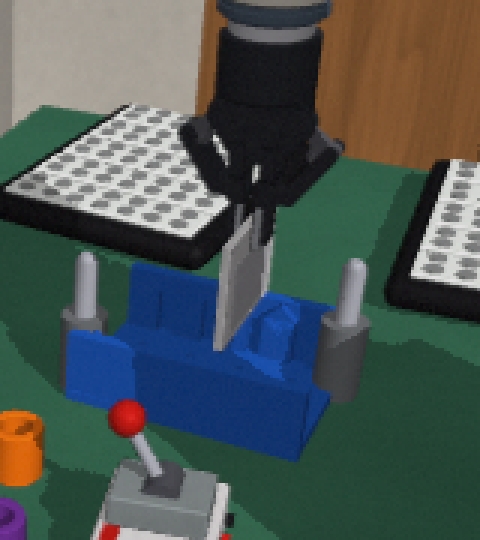

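View pics/t6.png

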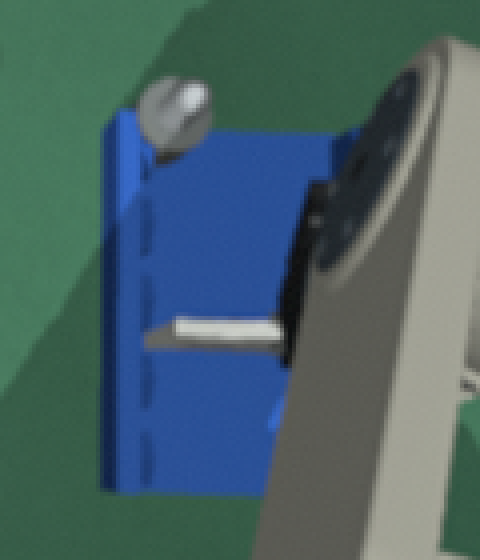

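Request:
{"op": "arm_command", "data": {"plan": [{"translation":[0.3,0.2,0.5],"twist":0,"gripper":0},{"translation":[0.3,0.25,0.7],"twist":0,"gripper":0},{"translation":[0.3,0.25,0.7],"twist":0,"gripper":0},{"translation":[0.3,0.25,0.7],"twist":0,"gripper":0},{"translation":[0.3,0.25,0.7],"twist":0,"gripper":0}]}}

```text
clock: 8.4
eef_pos: [507.8, -226.3, 138.9]
tcp_rot: [3.14, 0.011, -0.02]
contact_force: [0.3, 0.1, -2.1]
opening: 0.078
```

```bash
python3 go.py 505.4 -225.1 80 -.019
```

```text
t 8.4 pos [ 507.84 -226.28  138.92] yaw -0.0195 rot [ 3.14  0.01 -0.02] F [ 0.25  0.05 -2.13] op 0.078 q6 -0.39
MOVE cm [-0.18 -0.13  5.89] twist -0.001 rows 1.4144231607478255 0.0043953616195580025
```

Request:
{"op": "arm_command", "data": {"plan": [{"translation":[-0.1,-0.1,0],"twist":0,"gripper":0},{"translation":[-0.15,-0.1,0],"twist":0,"gripper":0},{"translation":[-0.15,-0.1,0],"twist":0,"gripper":0},{"translation":[-0.15,-0.1,0],"twist":0,"gripper":0},{"translation":[-0.15,-0.1,0],"twist":0,"gripper":0}]}}

```text
clock: 8.82
eef_pos: [506.4, -225.3, 139.0]
tcp_rot: [3.14, 0.011, -0.02]
contact_force: [0.7, 0.5, -1.8]
opening: 0.083
```

```bash
python3 go.py 505.4 -225.1 80 -.019
```

```text
t 8.82 pos [ 506.36 -225.26  138.98] yaw -0.0196 rot [ 3.14  0.01 -0.02] F [ 0.71  0.5  -1.76] op 0.083 q6 -0.39
MOVE cm [-0.03 -0.03  5.9 ] twist -0.001 rows 1.4146773706114237 0.004801581012060296
```

Request:
{"op": "arm_command", "data": {"plan": [{"translation":[0,0,0.7],"twist":0,"gripper":0},{"translation":[0,0,1.4],"twist":0,"gripper":0},{"translation":[0,0,2.1],"twist":0,"gripper":0},{"translation":[0,0,2.8],"twist":0,"gripper":0},{"translation":[0,0,3],"twist":0,"gripper":0}]}}

```text
clock: 9.23
eef_pos: [505.1, -224.9, 107.2]
tcp_rot: [3.141, 0.013, -0.02]
contact_force: [-0.5, 0.5, -0.9]
opening: 0.083
```

```bash
python3 go.py 505.4 -225.1 78 -.019
```

```text
t 9.23 pos [ 505.1  -224.9   107.22] yaw -0.0196 rot [ 3.14  0.01 -0.02] F [-0.46  0.53 -0.9 ] op 0.083 q6 -0.39
MOVE cm [0.07 0.02 2.92] twist -0.001 rows 0.7006601762906458 0.004579784060812386
```

Request:
{"op": "arm_command", "data": {"plan": [{"translation":[0,0,0.7],"twist":0,"gripper":0},{"translation":[0,0,1.4],"twist":0,"gripper":0},{"translation":[0,0,2.1],"twist":0,"gripper":0},{"translation":[0,0,2.6],"twist":0,"gripper":0},{"translation":[0,0,2.6],"twist":0,"gripper":0}]}}

```text
clock: 9.65
eef_pos: [504.1, -224.6, 79.9]
tcp_rot: [3.141, 0.015, -0.02]
contact_force: [-0.2, 0.4, -0.7]
opening: 0.087
```

Request:
{"op": "arm_command", "data": {"plan": [{"translation":[0,0,0.2],"twist":0,"gripper":0},{"translation":[0,0,0.4],"twist":0,"gripper":0},{"translation":[0,0,0.5],"twist":0,"gripper":0},{"translation":[0,0,0.5],"twist":0,"gripper":0},{"translation":[0,0,0.5],"twist":0,"gripper":0}]}}

```text
clock: 10.07
eef_pos: [504.4, -224.6, 76.2]
tcp_rot: [3.141, 0.014, -0.02]
contact_force: [-2.5, 2.7, 11.3]
opening: 0.083
```

```bash
python3 go.py 505.4 -225.1 76 -.019
```

```text
t 10.07 pos [ 504.4  -224.62   76.22] yaw -0.0196 rot [ 3.14  0.01 -0.02] F [-2.45  2.68 11.29] op 0.083 q6 -0.39
MOVE cm [0.1  0.05 0.02] twist -0.001 rows 0.027121784438773163 0.004912810330797157
```

The board is on the floor: z is the same 76.2 as when I gripped it, with 11 N upward. I'll release and lift.

Request:
{"op": "arm_command", "data": {"plan": [{"translation":[0,0,-0.1],"twist":0,"gripper":0.3},{"translation":[0,0,-0.1],"twist":0,"gripper":0.3},{"translation":[0,0,-0.1],"twist":0,"gripper":0.3},{"translation":[0,0,-2],"twist":0,"gripper":0.3},{"translation":[0,0,-5],"twist":0,"gripper":0.3}]}}

```text
clock: 10.48
eef_pos: [503.1, -223.7, 124.1]
tcp_rot: [-3.14, 0.019, -0.02]
contact_force: [-0.4, -0.0, -0.6]
opening: 0.3
```

Request:
{"op": "arm_command", "data": {"plan": [{"translation":[0,0,-3],"twist":0,"gripper":0.3},{"translation":[0,0,-6],"twist":0,"gripper":0.3},{"translation":[0,-2,-9],"twist":0,"gripper":0.3},{"translation":[0,-6,-9],"twist":0,"gripper":0.3},{"translation":[0,-10,-9],"twist":0,"gripper":0.3}]}}

```text
clock: 10.9
eef_pos: [508.0, -124.0, 216.4]
tcp_rot: [-3.141, 0.015, -0.022]
contact_force: [0.4, 0.3, -0.7]
opening: 0.3
```

```bash
python3 go.py 564.9 230.4 215 .204;python3 -c "
from h import *
cv2.imwrite('pics/s7.png',grab_frame('side')[60:360,180:480].repeat(2,0).repeat(2,1))"
```

```text
t 10.9 pos [ 508.04 -124.03  216.43] yaw -0.0223 rot [-3.14  0.01 -0.02] F [ 0.37  0.32 -0.72] op 0.3 q6 -0.22
MOVE cm [  4.9  -35.56   0.09] twist -0.226 rows 8.60837628423048 1.8102505122882278
```

View pics/s7.png

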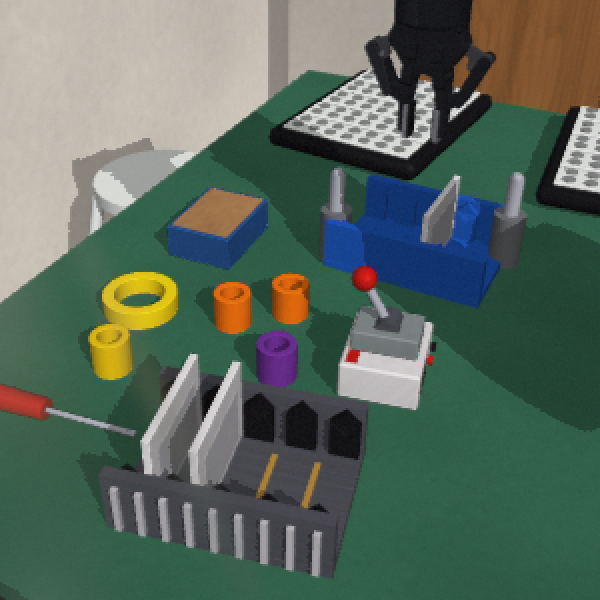

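Board 1 stands in slot 2. The right orange sleeve has been knocked aside (crop (319,308) → (290,300)), so I'll re-measure it later. Now the second board.

Request:
{"op": "arm_command", "data": {"plan": [{"translation":[4.9,-35.6,0],"twist":-0.226,"gripper":0.3},{"translation":[4.9,-35.6,0],"twist":-0.226,"gripper":0.3},{"translation":[4.9,-35.6,0],"twist":-0.226,"gripper":0.3},{"translation":[4.9,-35.6,0],"twist":-0.226,"gripper":0.3},{"translation":[4.9,-35.6,0],"twist":-0.226,"gripper":0.3}]}}

```text
clock: 11.37
eef_pos: [538.7, 83.8, 215.3]
tcp_rot: [-3.133, 0.016, 0.206]
contact_force: [-0.1, -0.3, 0.4]
opening: 0.301
```

```bash
python3 go.py 564.9 230.4 215 .204
```

```text
t 11.37 pos [538.68  83.84 215.28] yaw 0.2057 rot [-3.13  0.02  0.21] F [-0.13 -0.31  0.36] op 0.301 q6 -0.06
MOVE cm [  5.56 -13.81   0.06] twist 0.002 rows 3.570464125756567 0.013400295084942115
```

Request:
{"op": "arm_command", "data": {"plan": [{"translation":[5.6,-13.8,0],"twist":0,"gripper":0.3},{"translation":[5.6,-13.8,0],"twist":0,"gripper":0.3},{"translation":[5.6,-13.8,2],"twist":0,"gripper":0.3},{"translation":[5.6,-13.8,5],"twist":0,"gripper":0.3},{"translation":[5.6,-13.8,7],"twist":0,"gripper":0.3}]}}

```text
clock: 11.78
eef_pos: [564.9, 235.3, 144.5]
tcp_rot: [-3.131, 0.014, 0.209]
contact_force: [-1.2, -1.4, -0.5]
opening: 0.3
```

```bash
python3 go.py 564.9 230.4 115 .204
```

```text
t 11.78 pos [564.92 235.32 144.48] yaw 0.2087 rot [-3.13  0.01  0.21] F [-1.22 -1.43 -0.55] op 0.3 q6 0.17
MOVE cm [-0.06  0.51  2.94] twist 0.005 rows 0.7166932112919709 0.037412495847334526
```

Request:
{"op": "arm_command", "data": {"plan": [{"translation":[-0.05,0.4,1],"twist":0.005,"gripper":0.3},{"translation":[-0.05,0.4,2],"twist":0.005,"gripper":0.3},{"translation":[-0.05,0.4,2.9],"twist":0.005,"gripper":0.3},{"translation":[-0.05,0.4,2.9],"twist":0.005,"gripper":0.3},{"translation":[-0.05,0.4,2.9],"twist":0.005,"gripper":0.3}]}}

```text
clock: 12.2
eef_pos: [565.2, 230.7, 116.0]
tcp_rot: [-3.131, 0.013, 0.202]
contact_force: [-0.1, -0.4, -0.4]
opening: 0.304
```

```bash
python3 go.py 564.9 230.4 74 .204
```

```text
t 12.2 pos [565.23 230.7  116.01] yaw 0.2025 rot [-3.13  0.01  0.2 ] F [-0.09 -0.39 -0.36] op 0.304 q6 0.17
MOVE cm [0.02 0.07 4.2 ] twist -0.002 rows 1.0074032832399373 0.012048927077099592
```

Request:
{"op": "arm_command", "data": {"plan": [{"translation":[0,0,1.2],"twist":0,"gripper":0.3},{"translation":[0,0,2.4],"twist":0,"gripper":0.3},{"translation":[0,0,3.4],"twist":0,"gripper":0.3},{"translation":[0,0,4.1],"twist":0,"gripper":0.3},{"translation":[0,0,4.1],"twist":0,"gripper":0.3}]}}

```text
clock: 12.62
eef_pos: [563.3, 230.4, 72.9]
tcp_rot: [-3.132, 0.016, 0.202]
contact_force: [-0.0, -0.9, 1.0]
opening: 0.295
```

Request:
{"op": "arm_command", "data": {"plan": [{"translation":[0,0,0],"twist":0,"gripper":0},{"translation":[0,0,0],"twist":0,"gripper":0},{"translation":[0,0,0],"twist":0,"gripper":0},{"translation":[0,0,0],"twist":0,"gripper":0},{"translation":[0,0,0],"twist":0,"gripper":0}]}}

```text
clock: 13.03
eef_pos: [563.4, 230.5, 73.1]
tcp_rot: [-3.132, 0.016, 0.202]
contact_force: [-0.0, -0.3, -2.1]
opening: 0.084
```

Request:
{"op": "arm_command", "data": {"plan": [{"translation":[0,0,-1],"twist":0,"gripper":0},{"translation":[0,0,-3],"twist":0,"gripper":0},{"translation":[0,0,-6],"twist":0,"gripper":0},{"translation":[0,0,-9],"twist":0,"gripper":0},{"translation":[0,0,-12],"twist":0,"gripper":0}]}}

```text
clock: 13.45
eef_pos: [565.3, 229.6, 195.1]
tcp_rot: [-3.132, 0.016, 0.202]
contact_force: [1.7, -0.8, -2.0]
opening: 0.082
```

Request:
{"op": "arm_command", "data": {"plan": [{"translation":[0,0,-1.5],"twist":0,"gripper":0},{"translation":[0,0,-3],"twist":0,"gripper":0},{"translation":[0,0.5,-3.5],"twist":0,"gripper":0},{"translation":[0,1.5,-3.5],"twist":0,"gripper":0},{"translation":[0,3,-3.5],"twist":0,"gripper":0}]}}

```text
clock: 13.87
eef_pos: [571.7, 199.6, 229.7]
tcp_rot: [-3.132, 0.016, 0.204]
contact_force: [0.4, -0.5, -2.0]
opening: 0.087
```

```bash
python3 go.py 547.2 -225.9 228 -.019; python3 -c "
from h import *
cv2.imwrite('pics/s8.png',grab_frame('side')[60:360,180:480].repeat(2,0).repeat(2,1))"
```

```text
t 13.87 pos [571.72 199.63 229.68] yaw 0.2037 rot [-3.13  0.02  0.2 ] F [ 0.36 -0.53 -1.95] op 0.087 q6 0.12
MOVE cm [-11.01  41.18  -0.06] twist 0.223 rows 10.221544818960584 1.7818138642460646
```

View pics/s8.png

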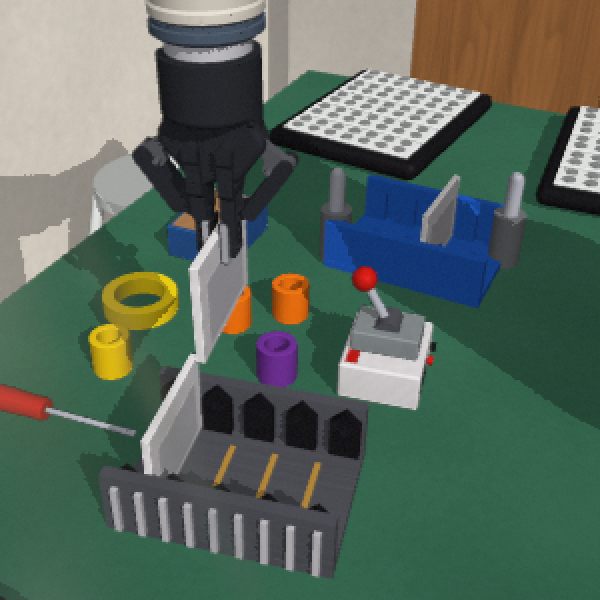

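Board 2 is held upright. I'll carry it to slot 3.

Request:
{"op": "arm_command", "data": {"plan": [{"translation":[-1,4,0],"twist":0.05,"gripper":0},{"translation":[-2,8,0],"twist":0.1,"gripper":0},{"translation":[-3.1,12,0],"twist":0.15,"gripper":0},{"translation":[-4.2,16,0],"twist":0.2,"gripper":0},{"translation":[-5.3,20,0],"twist":0.223,"gripper":0}]}}

```text
clock: 14.33
eef_pos: [558.8, -10.9, 226.8]
tcp_rot: [-3.138, 0.021, -0.023]
contact_force: [0.9, 0.5, -2.1]
opening: 0.085
```

```bash
python3 go.py 547.2 -225.9 228 -.019
```

```text
t 14.33 pos [558.85 -10.86 226.82] yaw -0.0233 rot [-3.14  0.02 -0.02] F [ 0.94  0.49 -2.14] op 0.085 q6 -0.0
MOVE cm [-0.66 21.52 -0.17] twist -0.004 rows 5.164351783840844 0.03472222601259389
```

Request:
{"op": "arm_command", "data": {"plan": [{"translation":[-0.2,4.2,0],"twist":0,"gripper":0},{"translation":[-0.3,8.4,0],"twist":0,"gripper":0},{"translation":[-0.4,12.5,0],"twist":0,"gripper":0},{"translation":[-0.5,16.5,0],"twist":0,"gripper":0},{"translation":[-0.6,20,0],"twist":0,"gripper":0}]}}

```text
clock: 14.75
eef_pos: [546.2, -214.1, 224.8]
tcp_rot: [-3.138, 0.024, -0.025]
contact_force: [0.3, -0.2, -1.2]
opening: 0.086
```

```bash
python3 go.py 548.0 -225.9 140 -.019
```

```text
t 14.75 pos [ 546.22 -214.1   224.81] yaw -0.0245 rot [-3.14  0.02 -0.02] F [ 0.27 -0.21 -1.17] op 0.086 q6 -0.35
MOVE cm [0.41 1.2  8.47] twist -0.006 rows 2.053819082983664 0.04434738729051446
```

Request:
{"op": "arm_command", "data": {"plan": [{"translation":[0.4,1.2,2.5],"twist":-0.006,"gripper":0},{"translation":[0.4,1.2,5],"twist":-0.006,"gripper":0},{"translation":[0.4,1.2,7.3],"twist":-0.006,"gripper":0},{"translation":[0.4,1.2,8.4],"twist":-0.006,"gripper":0},{"translation":[0.4,1.2,8.4],"twist":-0.006,"gripper":0}]}}

```text
clock: 15.17
eef_pos: [544.9, -225.7, 137.0]
tcp_rot: [-3.136, 0.03, -0.019]
contact_force: [-1.0, 0.0, -1.7]
opening: 0.082
```

Request:
{"op": "arm_command", "data": {"plan": [{"translation":[0,0,0],"twist":0,"gripper":0},{"translation":[0,0,0],"twist":0,"gripper":0},{"translation":[0,0,0],"twist":0,"gripper":0},{"translation":[0,0,0],"twist":0,"gripper":0},{"translation":[0,0,0],"twist":0,"gripper":0}]}}

```text
clock: 15.58
eef_pos: [545.6, -225.8, 138.0]
tcp_rot: [-3.136, 0.028, -0.019]
contact_force: [-0.2, -1.2, -2.6]
opening: 0.082
```

```bash
python3 go.py 548.0 -225.6 110 -.019; python3 -c "
from h import *
cv2.imwrite('pics/s9.png',grab_frame('side')[60:240,320:480].repeat(3,0).repeat(3,1))"
```

```text
t 15.58 pos [ 545.57 -225.77  138.03] yaw -0.019 rot [-3.14  0.03 -0.02] F [-0.21 -1.21 -2.56] op 0.082 q6 -0.37
MOVE cm [ 0.32 -0.01  2.79] twist 0.0 rows 0.6745922261790067 0.00021904996597399418
```

View pics/s9.png

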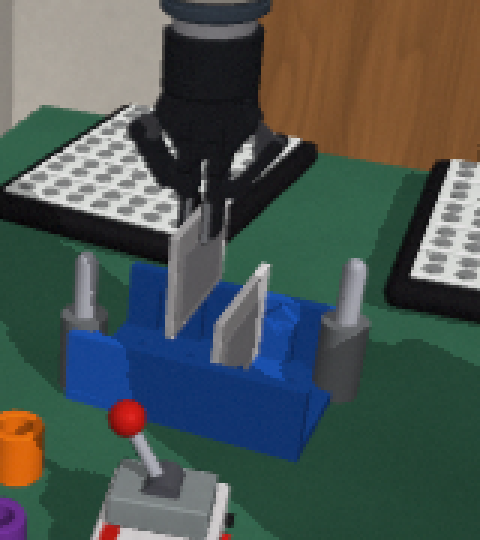

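Request:
{"op": "arm_command", "data": {"plan": [{"translation":[0.2,0,0],"twist":0,"gripper":0},{"translation":[0.3,0,0],"twist":0,"gripper":0},{"translation":[0.3,0,0],"twist":0,"gripper":0},{"translation":[0.3,0,0],"twist":0,"gripper":0},{"translation":[0.3,0,0],"twist":0,"gripper":0}]}}

```text
clock: 16.05
eef_pos: [548.4, -225.8, 137.7]
tcp_rot: [-3.136, 0.029, -0.019]
contact_force: [-0.3, 0.3, -1.9]
opening: 0.079
```

```bash
python3 go.py 548.3 -225.6 106 -.019
```

```text
t 16.05 pos [ 548.43 -225.79  137.73] yaw -0.0189 rot [-3.14  0.03 -0.02] F [-0.3   0.27 -1.86] op 0.079 q6 -0.37
MOVE cm [ 0.08 -0.    3.17] twist 0.0 rows 0.7608989385901622 0.0006498750347532223
```

Request:
{"op": "arm_command", "data": {"plan": [{"translation":[0.05,0,0.7],"twist":0,"gripper":0},{"translation":[0.1,0,1.4],"twist":0,"gripper":0},{"translation":[0.12,0,2.1],"twist":0,"gripper":0},{"translation":[0.15,0,2.8],"twist":0,"gripper":0},{"translation":[0.15,0,3.2],"twist":0,"gripper":0}]}}

```text
clock: 16.47
eef_pos: [548.4, -225.3, 104.1]
tcp_rot: [-3.136, 0.03, -0.019]
contact_force: [0.2, 0.1, -1.2]
opening: 0.084
```

```bash
python3 go.py 548.3 -225.6 74 -.019
```

```text
t 16.47 pos [ 548.36 -225.31  104.14] yaw -0.0189 rot [-3.14  0.03 -0.02] F [ 0.22  0.07 -1.19] op 0.084 q6 -0.37
MOVE cm [0.09 0.05 3.01] twist 0.0 rows 0.7227513569286854 0.0008550173813510753
```

Request:
{"op": "arm_command", "data": {"plan": [{"translation":[0,0,0.7],"twist":0,"gripper":0},{"translation":[0.05,0,1.4],"twist":0,"gripper":0},{"translation":[0.05,0,2.1],"twist":0,"gripper":0},{"translation":[0.05,0,2.7],"twist":0,"gripper":0},{"translation":[0.05,0,2.7],"twist":0,"gripper":0}]}}

```text
clock: 16.88
eef_pos: [547.2, -224.8, 75.6]
tcp_rot: [-3.135, 0.032, -0.019]
contact_force: [-0.2, 0.6, -1.8]
opening: 0.084
```

```bash
python3 go.py 548.3 -225.6 73 -.019
```

```text
t 16.88 pos [ 547.18 -224.81   75.65] yaw -0.0189 rot [-3.13  0.03 -0.02] F [-0.24  0.57 -1.83] op 0.084 q6 -0.37
MOVE cm [0.12 0.08 0.26] twist 0.0 rows 0.07151920458389271 0.0007442690748327152
```

Request:
{"op": "arm_command", "data": {"plan": [{"translation":[0,0,0.15],"twist":0,"gripper":0},{"translation":[0,0,0.3],"twist":0,"gripper":0},{"translation":[0,0,0.35],"twist":0,"gripper":0},{"translation":[0,0,0.35],"twist":0,"gripper":0},{"translation":[0,0,0.35],"twist":0,"gripper":0}]}}

```text
clock: 17.3
eef_pos: [547.2, -224.9, 72.5]
tcp_rot: [-3.135, 0.032, -0.019]
contact_force: [-0.8, -0.3, 0.7]
opening: 0.085
```

Weight is taken up at z 72.5 (gripped at 73.1). I'll release and lift.

Request:
{"op": "arm_command", "data": {"plan": [{"translation":[0,0,0],"twist":0,"gripper":0.3},{"translation":[0,0,0],"twist":0,"gripper":0.3},{"translation":[0,0,-0.1],"twist":0,"gripper":0.3},{"translation":[0,0,-2],"twist":0,"gripper":0.3},{"translation":[0,0,-5],"twist":0,"gripper":0.3}]}}

```text
clock: 17.72
eef_pos: [546.7, -224.4, 120.4]
tcp_rot: [-3.133, 0.037, -0.019]
contact_force: [0.7, -0.3, 0.5]
opening: 0.301
```

Request:
{"op": "arm_command", "data": {"plan": [{"translation":[0,0,-3],"twist":0,"gripper":0.3},{"translation":[0,0,-6],"twist":0,"gripper":0.3},{"translation":[0,-2,-9],"twist":0,"gripper":0.3},{"translation":[0,-6,-9.5],"twist":0,"gripper":0.3},{"translation":[0,-10,-9.5],"twist":0,"gripper":0.3}]}}

```text
clock: 18.13
eef_pos: [553.9, -125.5, 219.3]
tcp_rot: [-3.134, 0.032, -0.021]
contact_force: [1.3, 0.5, -0.2]
opening: 0.3
```

```bash
python3 go.py 605.4 238.8 218 .204; python3 -c "
from h import *
cv2.imwrite('pics/s10.png',grab_frame('side')[60:360,180:480].repeat(2,0).repeat(2,1))"
```

```text
t 18.13 pos [ 553.86 -125.45  219.32] yaw -0.0215 rot [-3.13  0.03 -0.02] F [ 1.29  0.53 -0.17] op 0.3 q6 -0.2
MOVE cm [  4.37 -36.53   0.27] twist -0.225 rows 8.822116433492061 1.803713722085579
```

View pics/s10.png

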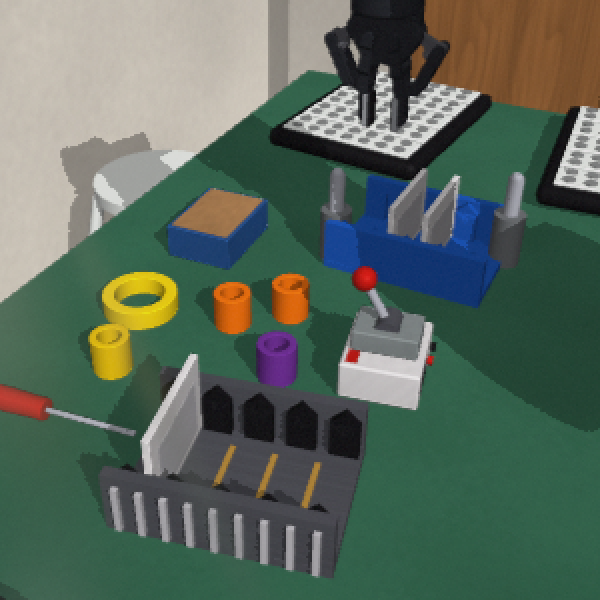

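Two boards are standing in slots 2 and 3. Now the third.

Request:
{"op": "arm_command", "data": {"plan": [{"translation":[4.4,-36.5,0],"twist":-0.225,"gripper":0.3},{"translation":[4.4,-36.5,0],"twist":-0.225,"gripper":0.3},{"translation":[4.4,-36.5,0],"twist":-0.225,"gripper":0.3},{"translation":[4.4,-36.5,0],"twist":-0.225,"gripper":0.3},{"translation":[4.4,-36.5,0],"twist":-0.225,"gripper":0.3}]}}

```text
clock: 18.6
eef_pos: [580.8, 83.0, 219.0]
tcp_rot: [-3.122, 0.031, 0.206]
contact_force: [1.6, 0.2, 1.8]
opening: 0.299
```

```bash
python3 go.py 605.4 238.8 218 .204
```

```text
t 18.6 pos [580.79  83.02 218.96] yaw 0.206 rot [-3.12  0.03  0.21] F [1.55 0.2  1.77] op 0.299 q6 -0.08
MOVE cm [  5.6  -14.74   0.21] twist 0.002 rows 3.782143504903396 0.015767116883360188
```

Request:
{"op": "arm_command", "data": {"plan": [{"translation":[5.6,-14.7,0],"twist":0,"gripper":0.3},{"translation":[5.6,-14.7,0],"twist":0,"gripper":0.3},{"translation":[5.6,-14.7,0],"twist":0,"gripper":0.3},{"translation":[5.6,-14.7,4],"twist":0,"gripper":0.3},{"translation":[5.6,-14.7,7],"twist":0,"gripper":0.3}]}}

```text
clock: 19.02
eef_pos: [606.1, 244.9, 152.6]
tcp_rot: [-3.12, 0.022, 0.209]
contact_force: [-0.8, -0.3, -0.2]
opening: 0.3
```

```bash
python3 go.py 605.4 238.8 115 .204
```

```text
t 19.02 pos [606.12 244.87 152.6 ] yaw 0.2088 rot [-3.12  0.02  0.21] F [-0.79 -0.33 -0.23] op 0.3 q6 0.15
MOVE cm [-0.11  0.66  3.75] twist 0.005 rows 0.9135734363254495 0.03863843510353604
```

Request:
{"op": "arm_command", "data": {"plan": [{"translation":[-0.1,0.5,1.5],"twist":0.005,"gripper":0.3},{"translation":[-0.1,0.55,3],"twist":0.005,"gripper":0.3},{"translation":[-0.1,0.55,3.7],"twist":0.005,"gripper":0.3},{"translation":[-0.1,0.55,3.7],"twist":0.005,"gripper":0.3},{"translation":[-0.1,0.55,3.7],"twist":0.005,"gripper":0.3}]}}

```text
clock: 19.43
eef_pos: [605.4, 239.8, 115.8]
tcp_rot: [-3.12, 0.022, 0.204]
contact_force: [0.7, 0.5, -0.8]
opening: 0.299
```

```bash
python3 go.py 605.4 238.8 74.5 .204
```

```text
t 19.43 pos [605.42 239.83 115.83] yaw 0.2037 rot [-3.12  0.02  0.2 ] F [ 0.7   0.52 -0.75] op 0.299 q6 0.14
MOVE cm [0.07 0.19 4.13] twist -0.0 rows 0.9914202878021084 0.0025263538069637548
```

Request:
{"op": "arm_command", "data": {"plan": [{"translation":[0.05,0.2,1.2],"twist":0,"gripper":0.3},{"translation":[0.1,0.2,2.4],"twist":0,"gripper":0.3},{"translation":[0.15,0.2,3.4],"twist":0,"gripper":0.3},{"translation":[0.15,0.2,4.0],"twist":0,"gripper":0.3},{"translation":[0.15,0.2,4.0],"twist":0,"gripper":0.3}]}}

```text
clock: 19.85
eef_pos: [605.1, 238.3, 73.7]
tcp_rot: [-3.12, 0.025, 0.203]
contact_force: [-0.4, -0.7, 0.6]
opening: 0.301
```

Request:
{"op": "arm_command", "data": {"plan": [{"translation":[0,0,0],"twist":0,"gripper":0},{"translation":[0,0,0],"twist":0,"gripper":0},{"translation":[0,0,0],"twist":0,"gripper":0},{"translation":[0,0,0],"twist":0,"gripper":0},{"translation":[0,0,0],"twist":0,"gripper":0}]}}

```text
clock: 20.27
eef_pos: [605.1, 238.4, 73.9]
tcp_rot: [-3.12, 0.025, 0.204]
contact_force: [-0.1, 0.9, -1.6]
opening: 0.082
```

Request:
{"op": "arm_command", "data": {"plan": [{"translation":[0,0,-1],"twist":0,"gripper":0},{"translation":[0,0,-3],"twist":0,"gripper":0},{"translation":[0,0,-6],"twist":0,"gripper":0},{"translation":[0,0,-9],"twist":0,"gripper":0},{"translation":[0,0,-12],"twist":0,"gripper":0}]}}

```text
clock: 20.68
eef_pos: [608.4, 236.4, 195.9]
tcp_rot: [-3.12, 0.025, 0.204]
contact_force: [0.2, 0.1, -0.9]
opening: 0.084
```

Request:
{"op": "arm_command", "data": {"plan": [{"translation":[0,0,-1.5],"twist":0,"gripper":0},{"translation":[0,0,-3],"twist":0,"gripper":0},{"translation":[0,0.5,-3.5],"twist":0,"gripper":0},{"translation":[0,1.5,-3.5],"twist":0,"gripper":0},{"translation":[0,3,-3.5],"twist":0,"gripper":0}]}}

```text
clock: 21.1
eef_pos: [615.1, 206.0, 230.0]
tcp_rot: [-3.12, 0.025, 0.205]
contact_force: [0.2, -0.7, -1.7]
opening: 0.082
```

```bash
python3 go.py 589.5 -226.7 228 -.019; python3 -c "
from h import *
cv2.imwrite('pics/s11.png',grab_frame('side')[60:360,180:480].repeat(2,0).repeat(2,1))"
```

```text
t 21.1 pos [615.1  206.04 229.98] yaw 0.2048 rot [-3.12  0.03  0.2 ] F [ 0.24 -0.7  -1.71] op 0.082 q6 0.09
MOVE cm [-11.3   41.85  -0.41] twist 0.224 rows 10.395611915210523 1.7907228576132717
```

View pics/s11.png

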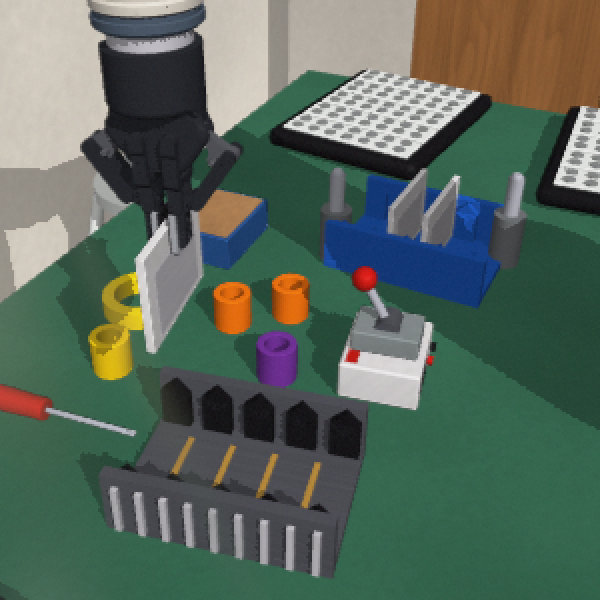

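Board 3 is held upright and the dock is empty. I'll carry it to slot 4.

Request:
{"op": "arm_command", "data": {"plan": [{"translation":[-1,4,0],"twist":0.05,"gripper":0},{"translation":[-2,8,0],"twist":0.1,"gripper":0},{"translation":[-3.1,12,-0.1],"twist":0.15,"gripper":0},{"translation":[-4.2,16,-0.2],"twist":0.2,"gripper":0},{"translation":[-5.3,20,-0.3],"twist":0.224,"gripper":0}]}}

```text
clock: 21.57
eef_pos: [602.6, -4.6, 228.0]
tcp_rot: [-3.129, 0.033, -0.024]
contact_force: [1.0, 0.0, -1.1]
opening: 0.077
```

```bash
python3 go.py 590 -226.7 228 -.019
```

```text
t 21.57 pos [602.57  -4.59 228.04] yaw -0.0236 rot [-3.13  0.03 -0.02] F [ 1.01  0.05 -1.11] op 0.077 q6 0.0
MOVE cm [-0.73 22.23 -0.25] twist -0.005 rows 5.334916494697769 0.036644374095399
```

Request:
{"op": "arm_command", "data": {"plan": [{"translation":[-0.2,4.2,0],"twist":0,"gripper":0},{"translation":[-0.3,8.4,0],"twist":0,"gripper":0},{"translation":[-0.4,12.6,-0.1],"twist":0,"gripper":0},{"translation":[-0.5,16.8,-0.2],"twist":0,"gripper":0},{"translation":[-0.6,20.5,-0.2],"twist":0,"gripper":0}]}}

```text
clock: 21.98
eef_pos: [590.0, -212.4, 226.3]
tcp_rot: [-3.129, 0.036, -0.024]
contact_force: [1.8, -0.7, -2.1]
opening: 0.084
```

```bash
python3 go.py 591.0 -226.7 140 -.019
```

```text
t 21.98 pos [ 589.96 -212.37  226.27] yaw -0.0244 rot [-3.13  0.04 -0.02] F [ 1.78 -0.75 -2.09] op 0.084 q6 -0.32
MOVE cm [0.45 1.54 8.6 ] twist -0.005 rows 2.097256892437222 0.04281399714984602
```

Request:
{"op": "arm_command", "data": {"plan": [{"translation":[0.5,1.2,2],"twist":-0.005,"gripper":0},{"translation":[0.6,1.4,4],"twist":-0.005,"gripper":0},{"translation":[0.6,1.45,6],"twist":-0.005,"gripper":0},{"translation":[0.6,1.45,8],"twist":-0.005,"gripper":0},{"translation":[0.6,1.45,8.4],"twist":-0.005,"gripper":0}]}}

```text
clock: 22.4
eef_pos: [588.9, -226.2, 136.9]
tcp_rot: [-3.126, 0.043, -0.021]
contact_force: [-1.2, -0.4, -1.9]
opening: 0.082
```

Request:
{"op": "arm_command", "data": {"plan": [{"translation":[0.2,0,0],"twist":0,"gripper":0},{"translation":[0.2,0,0],"twist":0,"gripper":0},{"translation":[0.2,0,0],"twist":0,"gripper":0},{"translation":[0.2,0,0],"twist":0,"gripper":0},{"translation":[0.2,0,0],"twist":0,"gripper":0}]}}

```text
clock: 22.82
eef_pos: [591.5, -226.4, 138.0]
tcp_rot: [-3.127, 0.041, -0.02]
contact_force: [-0.5, -0.4, -1.8]
opening: 0.083
```

```bash
python3 go.py 591.0 -226.4 106 -.019; python3 -c "
from h import *
cv2.imwrite('pics/s12.png',grab_frame('side')[60:240,320:480].repeat(3,0).repeat(3,1))
cv2.imwrite('pics/t12.png',grab_frame('top')[170:310,365:485].repeat(4,0).repeat(4,1))"
```

```text
t 22.82 pos [ 591.54 -226.36  138.01] yaw -0.0204 rot [-3.13  0.04 -0.02] F [-0.54 -0.38 -1.76] op 0.083 q6 -0.35
MOVE cm [0.08 0.05 3.2 ] twist -0.001 rows 0.7678345236569258 0.011083880088342823
```

View pics/s12.png

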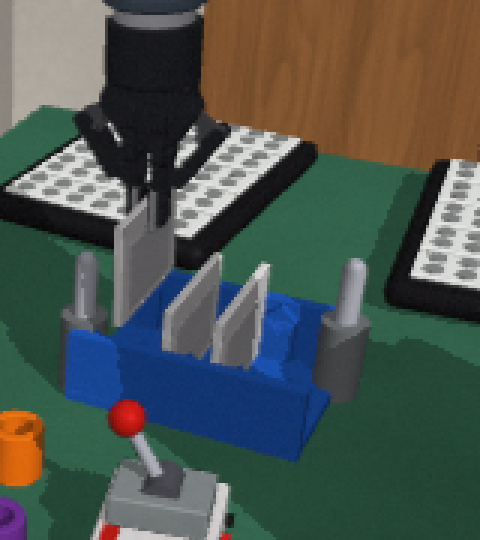

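View pics/t12.png

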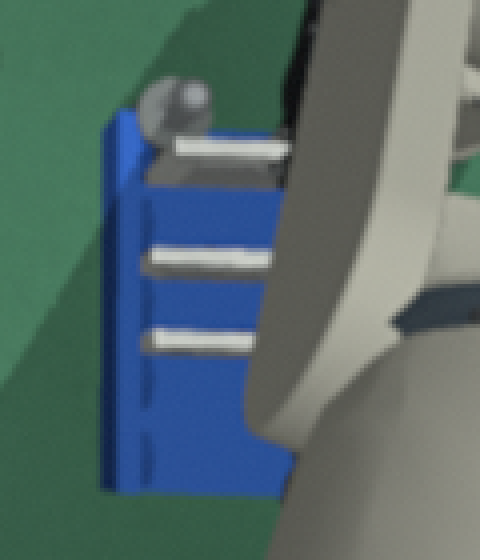

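Request:
{"op": "arm_command", "data": {"plan": [{"translation":[0,0,0.7],"twist":0,"gripper":0},{"translation":[0.02,0,1.4],"twist":0,"gripper":0},{"translation":[0.05,0,2.1],"twist":0,"gripper":0},{"translation":[0.1,0,2.8],"twist":0,"gripper":0},{"translation":[0.1,0,3.2],"twist":0,"gripper":0}]}}

```text
clock: 23.33
eef_pos: [590.4, -225.5, 104.1]
tcp_rot: [-3.126, 0.043, -0.02]
contact_force: [-0.2, -1.2, -1.3]
opening: 0.084
```

```bash
python3 go.py 590.3 -226.4 76 -.019
```

```text
t 23.33 pos [ 590.38 -225.45  104.13] yaw -0.0203 rot [-3.13  0.04 -0.02] F [-0.24 -1.17 -1.31] op 0.084 q6 -0.35
MOVE cm [0.12 0.14 2.81] twist -0.001 rows 0.6748914846499438 0.01026335313238036
```

Request:
{"op": "arm_command", "data": {"plan": [{"translation":[0.05,0,0.7],"twist":0,"gripper":0},{"translation":[0.1,0.05,1.4],"twist":0,"gripper":0},{"translation":[0.12,0.05,2.1],"twist":0,"gripper":0},{"translation":[0.12,0.05,2.6],"twist":0,"gripper":0},{"translation":[0.12,0.05,2.6],"twist":0,"gripper":0}]}}

```text
clock: 23.75
eef_pos: [589.9, -225.5, 76.8]
tcp_rot: [-3.126, 0.045, -0.02]
contact_force: [0.2, -1.1, -2.1]
opening: 0.082
```

```bash
python3 go.py 590.0 -226.4 73 -.019
```

```text
t 23.75 pos [ 589.89 -225.53   76.76] yaw -0.0203 rot [-3.13  0.04 -0.02] F [ 0.16 -1.07 -2.1 ] op 0.082 q6 -0.35
MOVE cm [0.03 0.09 0.37] twist -0.001 rows 0.09247488534318715 0.010096562265790254
```

Request:
{"op": "arm_command", "data": {"plan": [{"translation":[0,0,0.15],"twist":0,"gripper":0},{"translation":[0,0,0.3],"twist":0,"gripper":0},{"translation":[0,0,0.4],"twist":0,"gripper":0},{"translation":[0,0,0.4],"twist":0,"gripper":0},{"translation":[0,0,0.4],"twist":0,"gripper":0}]}}

```text
clock: 24.17
eef_pos: [590.0, -225.7, 73.5]
tcp_rot: [-3.126, 0.044, -0.02]
contact_force: [-1.5, -2.0, 3.8]
opening: 0.082
```

On the floor (force went from -2.1 to +3.8 N). I'll release.

Request:
{"op": "arm_command", "data": {"plan": [{"translation":[0,0,0],"twist":0,"gripper":0.3},{"translation":[0,0,0],"twist":0,"gripper":0.3},{"translation":[0,0,-0.1],"twist":0,"gripper":0.3},{"translation":[0,0,-2],"twist":0,"gripper":0.3},{"translation":[0,0,-5],"twist":0,"gripper":0.3}]}}

```text
clock: 24.58
eef_pos: [590.0, -225.5, 121.0]
tcp_rot: [-3.124, 0.05, -0.02]
contact_force: [0.6, -0.3, 0.4]
opening: 0.298
```

Request:
{"op": "arm_command", "data": {"plan": [{"translation":[0,0,-3],"twist":0,"gripper":0.5},{"translation":[0,0,-7],"twist":0,"gripper":0.8},{"translation":[0,0,-11],"twist":0,"gripper":0.8},{"translation":[-3,0,-11],"twist":0,"gripper":0.8},{"translation":[-7,-2,-11],"twist":0,"gripper":0.8}]}}

```text
clock: 25.0
eef_pos: [531.4, -210.0, 237.2]
tcp_rot: [-3.127, 0.043, -0.021]
contact_force: [-1.4, 0.1, 0.0]
opening: 0.8
```

```bash
cat > sl.py <<'E'
from h import *
t=grab_frame('top');s=grab_frame('side')
T=[b for b in blobs(t,(5,150,120),(14,255,255),60)[0] if 280<b[0][0]<480];S=[b for b in blobs(s,(5,150,120),(14,255,255),100)[0] if b[0][1]>130]
for b in T: print("T",b)
for b in S: print("S",b)
for b in T:
    for c in S:
        p,e=tri(("top",*b[0]),("side",*c[0]))
        if e<4: print(p,e)
cv2.imwrite('pics/sls%d.png'%int(sense()["clock"]*10),s[60:360,180:480].repeat(2,0).repeat(2,1))
cv2.imwrite('pics/slt%d.png'%int(sense()["clock"]*10),t[100:310,270:480].repeat(3,0).repeat(3,1)[:600])
E
python3 go.py 583 -34 230 1.55; python3 sl.py; ls -t pics|head -2
```

```text
t 25.0 pos [ 531.37 -209.97  237.2 ] yaw -0.0205 rot [-3.13  0.04 -0.02] F [-1.45  0.06  0.04] op 0.8 q6 -0.36
MOVE cm [  4.83 -17.69   0.77] twist -1.571 rows 4.401256450549262 12.564248439388166
T (array([320.7, 179.6]), array([311, 169,  20,  22, 259], dtype=int32))
T (array([340.8, 202.5]), array([332, 192,  19,  22, 245], dtype=int32))
S (array([324.8, 208.9]), array([316, 197,  18,  25, 395], dtype=int32))
S (array([296. , 213.4]), array([287, 201,  19,  26, 420], dtype=int32))
[674.92   7.34  23.51] 0.44327909579572655
[622.72 -38.86  23.57] 0.17065788505547033
slt251.png
sls251.png
```

View pics/sls251.png

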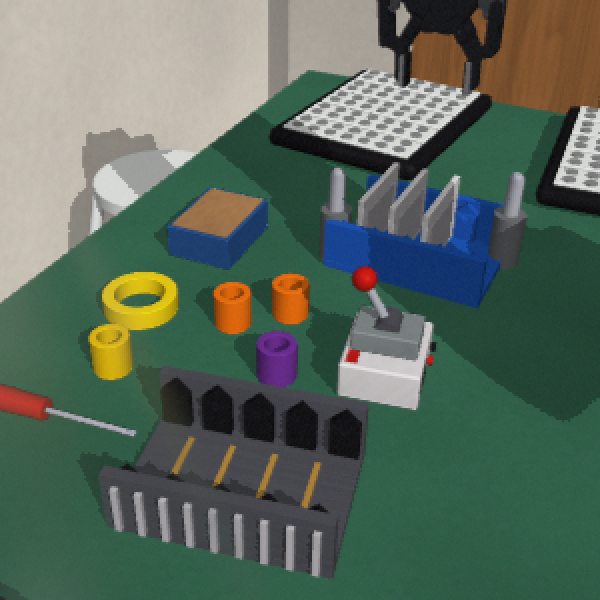

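View pics/slt251.png

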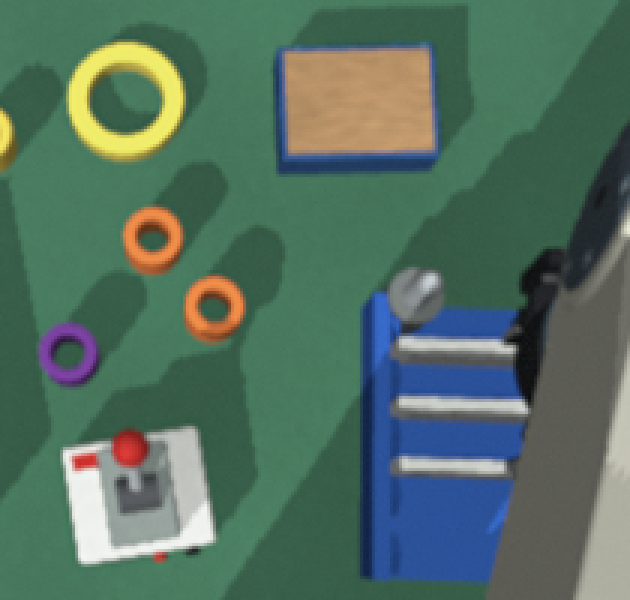

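Three boards stand in slots 2–4. The orange sleeves at crop (153,240) and (214,309) are what I need; I'll refine their centres with a circle at z=45.

```bash
cat > ring.py <<'E'
from h import *
# centre from top view: hole of the ring = bore rim at z=45 ; and outer outline extremes
import sys
t=grab_frame('top'); m=cv2.inRange(cv2.cvtColor(t,cv2.COLOR_BGR2HSV),(4,110,90),(16,255,255))
n,l,st,c=cv2.connectedComponentsWithStats(m)
for i in range(1,n):
    if st[i,4]<60 or not 280<c[i][0]<480: continue
    mm=(l==i).astype(np.uint8); cs,_=cv2.findContours(mm,cv2.RETR_EXTERNAL,cv2.CHAIN_APPROX_NONE)
    pts=cs[0][:,0,:].astype(float); cen=c[i]
    far=pts[pts[:,1]<cen[1]]            # far half of outline: top rim at z=45
    off=far-cen; far=far+0.4*off/np.linalg.norm(off,axis=1)[:,None]
    w=np.array([onz("top",*p,45)[:2] for p in far])
    A=np.c_[2*w,np.ones(len(w))]; s=np.linalg.lstsq(A,(w**2).sum(1),rcond=None)[0]
    print("centre",s[:2],"r",np.sqrt(s[2]+s[:2]@s[:2]), "px",cen)
E
python3 ring.py; python3 go.py 622 -38 230 -1.57
```

```text
centre [ 770.32 -146.79] r 57.027022493036924 px [389.19 133.47]
centre [673.96   7.21] r 22.096170565636093 px [320.65 179.54]
centre [622.08 -39.07] r 21.940790625804663 px [340.88 202.48]
t 25.15 pos [ 525.92 -206.34  234.49] yaw -0.0201 rot [-3.12  0.05 -0.02] F [ 0.54 -0.22  1.12] op 0.797 q6 -0.36
MOVE cm [  9.28 -17.02   0.29] twist 1.55 rows 4.649414823680496 12.399335815081077
```

Request:
{"op": "arm_command", "data": {"plan": [{"translation":[9.3,-17,0],"twist":1.55,"gripper":0.9},{"translation":[9.3,-17,0],"twist":1.55,"gripper":0.9},{"translation":[9.3,-17,0],"twist":1.55,"gripper":0.9},{"translation":[9.3,-17,0],"twist":1.55,"gripper":0.9},{"translation":[9.3,-17,0],"twist":1.55,"gripper":0.9}]}}

```text
clock: 25.57
eef_pos: [624.4, -35.7, 232.8]
tcp_rot: [3.128, 0.051, -0.633]
contact_force: [-0.2, -0.6, 1.0]
opening: 0.9
```

```bash
python3 go.py 622.4 -39.2 220 -1.57
```

```text
t 25.57 pos [624.4  -35.71 232.81] yaw -0.6333 rot [ 3.13  0.05 -0.63] F [-0.21 -0.63  0.96] op 0.9 q6 0.56
MOVE cm [0.11 0.38 1.28] twist 0.937 rows 0.321860890483515 7.493624271091129
```

Request:
{"op": "arm_command", "data": {"plan": [{"translation":[0.1,0.4,2],"twist":0.937,"gripper":0.9},{"translation":[0.1,0.4,4],"twist":0.937,"gripper":0.9},{"translation":[0.1,0.4,6],"twist":0.937,"gripper":0.9},{"translation":[0.1,0.4,8],"twist":0.937,"gripper":0.9},{"translation":[0.1,0.4,10],"twist":0.937,"gripper":0.9}]}}

```text
clock: 25.98
eef_pos: [618.9, -37.3, 131.7]
tcp_rot: [3.101, 0.033, -1.259]
contact_force: [0.8, 0.4, -0.1]
opening: 0.897
```

```bash
python3 go.py 622.4 -39.2 75 -1.57
```

```text
t 25.98 pos [618.9  -37.29 131.74] yaw -1.2587 rot [ 3.1   0.03 -1.26] F [ 0.79  0.43 -0.08] op 0.897 q6 1.18
MOVE cm [ 0.48 -0.5   5.65] twist 0.311 rows 1.364056933981226 2.490029697262571
```

Request:
{"op": "arm_command", "data": {"plan": [{"translation":[0.4,-0.4,2],"twist":0.311,"gripper":0.9},{"translation":[0.4,-0.4,4],"twist":0.311,"gripper":0.9},{"translation":[0.4,-0.4,5.6],"twist":0.311,"gripper":0.9},{"translation":[0.4,-0.4,5.6],"twist":0.311,"gripper":0.9},{"translation":[0.4,-0.4,5.6],"twist":0.311,"gripper":0.9}]}}

```text
clock: 26.4
eef_pos: [621.2, -38.7, 74.7]
tcp_rot: [3.091, 0.02, -1.567]
contact_force: [1.1, -0.7, -0.2]
opening: 0.903
```

```bash
python3 go.py 622.4 -39.2 11 -1.57; python3 -c "
from h import *
cv2.imwrite('pics/s13.png',grab_frame('side')[110:290,240:440].repeat(3,0).repeat(3,1))"
```

```text
t 26.4 pos [621.25 -38.69  74.67] yaw -1.567 rot [ 3.09  0.02 -1.57] F [ 1.06 -0.66 -0.19] op 0.903 q6 1.48
MOVE cm [ 0.18 -0.43  6.35] twist 0.003 rows 1.5271437172397921 0.024004135570194762
```

View pics/s13.png

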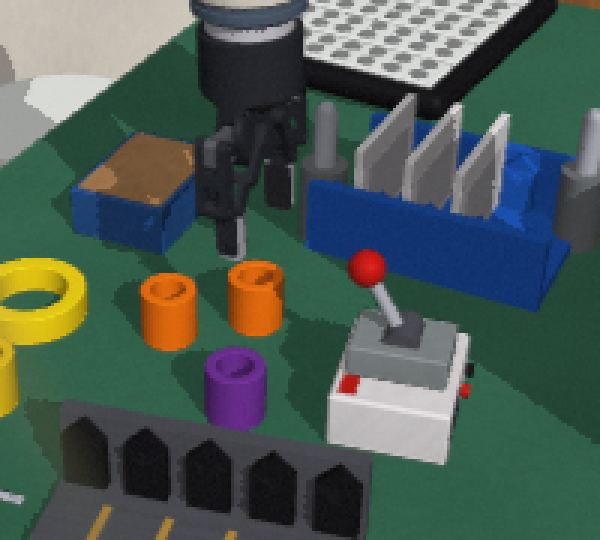

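Request:
{"op": "arm_command", "data": {"plan": [{"translation":[0.15,-0.2,1.5],"twist":0,"gripper":0.9},{"translation":[0.15,-0.3,3],"twist":0,"gripper":0.9},{"translation":[0.15,-0.4,4.5],"twist":0,"gripper":0.9},{"translation":[0.15,-0.4,5.8],"twist":0,"gripper":0.9},{"translation":[0.15,-0.4,6.1],"twist":0,"gripper":0.9}]}}

```text
clock: 26.87
eef_pos: [622.2, -39.0, 12.8]
tcp_rot: [3.091, 0.02, -1.566]
contact_force: [-0.8, 0.4, -0.5]
opening: 0.896
```

```bash
python3 go.py 622.4 -39.2 11 -1.57; python3 -c "
from h import *
cv2.imwrite('pics/s14.png',grab_frame('side')[110:290,240:440].repeat(3,0).repeat(3,1))"
```

```text
t 26.87 pos [622.21 -39.02  12.78] yaw -1.5657 rot [ 3.09  0.02 -1.57] F [-0.78  0.41 -0.54] op 0.896 q6 1.48
MOVE cm [ 0.02 -0.03  0.18] twist 0.004 rows 0.043171789567291015 0.034503764472486154
```

View pics/s14.png

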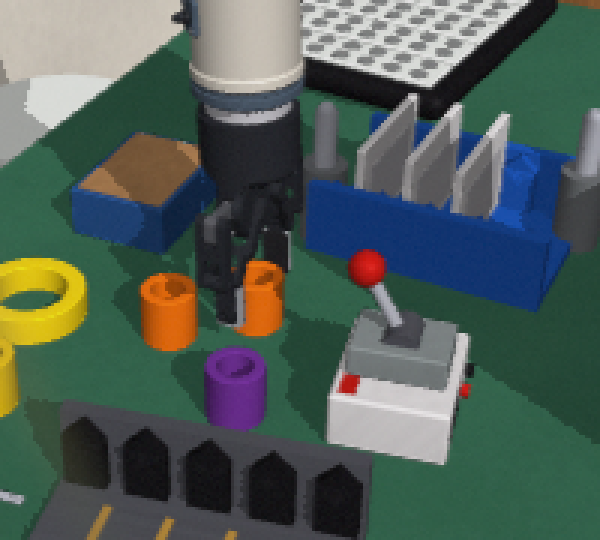

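```bash
python3 -c "
from h import *
for p in((622,0,22),(622,-39,22),(622,-2,35)):print(p,(proj('side',p)-[240,110])*3)"
```

```text
(622, 0, 22) [232.99 324.85]
(622, -39, 22) [255.18 298.45]
(622, -2, 35) [234.16 309.68]
```

The projection matches: the near finger is at crop x≈232, centred on the sleeve. I'll close.

Request:
{"op": "arm_command", "data": {"plan": [{"translation":[0,0,0],"twist":0,"gripper":0.3},{"translation":[0,0,0],"twist":0,"gripper":0.3},{"translation":[0,0,0],"twist":0,"gripper":0.3},{"translation":[0,0,0],"twist":0,"gripper":0.3},{"translation":[0,0,0],"twist":0,"gripper":0.3}], "squeeze": 35}}

```text
clock: 27.33
eef_pos: [622.9, -39.1, 14.2]
tcp_rot: [3.093, 0.019, -1.566]
contact_force: [-0.1, -0.5, 6.0]
opening: 0.506
```

Request:
{"op": "arm_command", "data": {"plan": [{"translation":[0,0,-1],"twist":0,"gripper":0.3},{"translation":[0,0,-3],"twist":0,"gripper":0.3},{"translation":[0,0,-6],"twist":0,"gripper":0.3},{"translation":[0,0,-9],"twist":0,"gripper":0.3},{"translation":[0,0,-12],"twist":0,"gripper":0.3}]}}

```text
clock: 27.75
eef_pos: [628.6, -41.4, 135.9]
tcp_rot: [3.093, 0.019, -1.566]
contact_force: [0.2, 0.3, -1.0]
opening: 0.515
```

```bash
python3 go.py 626.3 -182.2 165 -1.57; python3 -c "
from h import *
cv2.imwrite('pics/s15.png',grab_frame('side')[110:290,240:440].repeat(3,0).repeat(3,1))"
```

```text
t 27.75 pos [628.62 -41.41 135.91] yaw -1.5658 rot [ 3.09  0.02 -1.57] F [ 0.22  0.34 -1.  ] op 0.515 q6 1.48
MOVE cm [14.02  0.46 -3.16] twist 0.004 rows 3.4479484021991325 0.03381150277103373
```

View pics/s15.png

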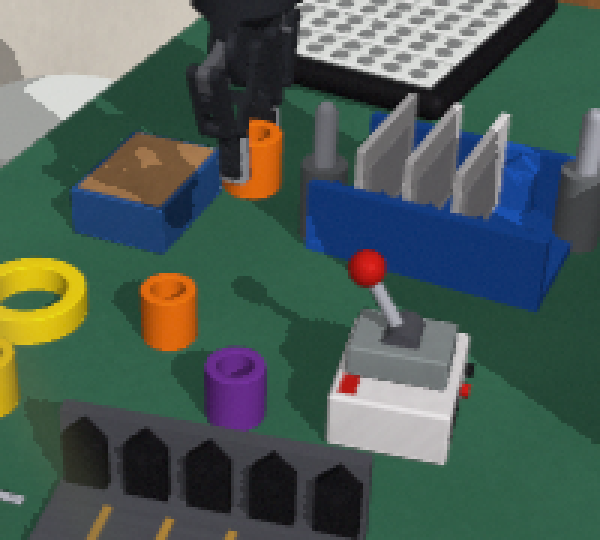

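Sleeve held upright. To shaft A.

Request:
{"op": "arm_command", "data": {"plan": [{"translation":[1,0.2,-2.5],"twist":0,"gripper":0.3},{"translation":[4.5,0.3,-3.2],"twist":0,"gripper":0.3},{"translation":[8.5,0.4,-3.2],"twist":0,"gripper":0.3},{"translation":[12,0.5,-3.2],"twist":0,"gripper":0.3},{"translation":[14,0.5,-3.2],"twist":0,"gripper":0.3}]}}

```text
clock: 28.22
eef_pos: [629.1, -185.8, 173.0]
tcp_rot: [3.103, 0.017, -1.567]
contact_force: [-0.6, -0.4, -0.6]
opening: 0.511
```

Request:
{"op": "arm_command", "data": {"plan": [{"translation":[0,0,0],"twist":0,"gripper":0.3},{"translation":[0,0,0],"twist":0,"gripper":0.3},{"translation":[0,0,0],"twist":0,"gripper":0.3},{"translation":[0,0,0],"twist":0,"gripper":0.3},{"translation":[0,0,0],"twist":0,"gripper":0.3}]}}

```text
clock: 28.63
eef_pos: [629.2, -184.4, 173.1]
tcp_rot: [3.103, 0.018, -1.565]
contact_force: [-0.2, 0.1, -0.4]
opening: 0.51
```

```bash
python3 go.py 626.9 -182.1 148 -1.57
```

```text
t 28.63 pos [ 629.22 -184.44  173.06] yaw -1.5652 rot [ 3.1   0.02 -1.57] F [-0.17  0.08 -0.43] op 0.51 q6 1.27
MOVE cm [-0.19  0.13  2.52] twist 0.005 rows 0.6061358894449228 0.0382843995243789
```

Request:
{"op": "arm_command", "data": {"plan": [{"translation":[-0.2,0.1,0.8],"twist":0,"gripper":0.3},{"translation":[-0.2,0.1,1.6],"twist":0,"gripper":0.3},{"translation":[-0.2,0.1,2],"twist":0,"gripper":0.3},{"translation":[-0.2,0.1,2],"twist":0,"gripper":0.3},{"translation":[-0.2,0.1,2],"twist":0,"gripper":0.3}]}}

```text
clock: 29.05
eef_pos: [627.1, -181.8, 152.4]
tcp_rot: [3.101, 0.018, -1.565]
contact_force: [-0.7, -0.9, -0.6]
opening: 0.507
```

```bash
python3 go.py 626.9 -182.1 130 -1.57; python3 -c "
from h import *
cv2.imwrite('pics/s16.png',grab_frame('side')[90:220,290:450].repeat(4,0).repeat(4,1))
cv2.imwrite('pics/t16.png',grab_frame('top')[170:310,365:485].repeat(4,0).repeat(4,1))"
```

```text
t 29.05 pos [ 627.09 -181.81  152.43] yaw -1.565 rot [ 3.1   0.02 -1.56] F [-0.65 -0.9  -0.58] op 0.507 q6 1.27
MOVE cm [ 0.07 -0.07  2.24] twist 0.005 rows 0.5378836332498335 0.040192373669967196
```

View pics/s16.png

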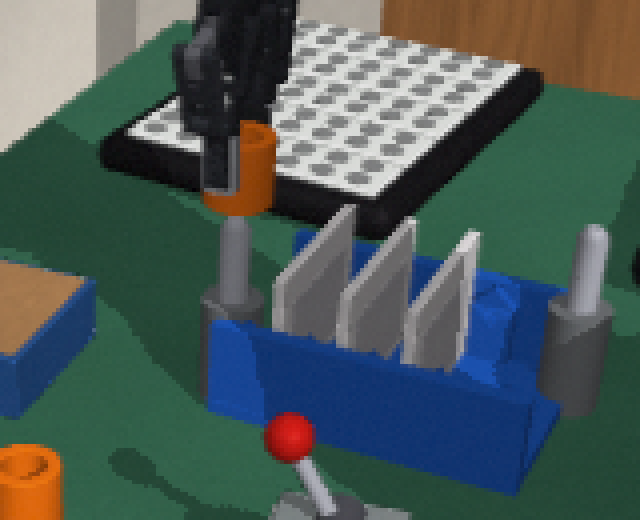

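View pics/t16.png

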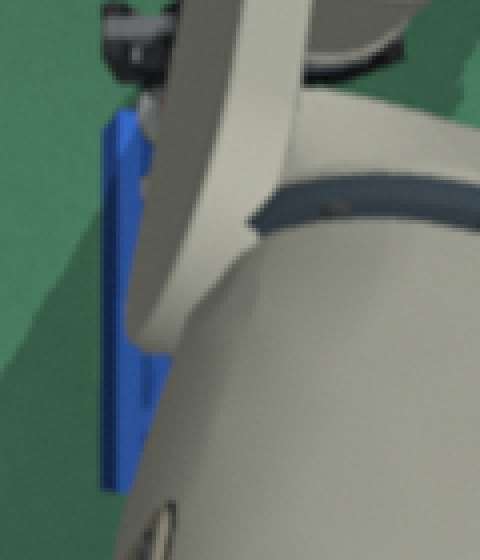

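Sleeve centred over shaft A (crop axis ≈236 vs 238). I'll lower it.

Request:
{"op": "arm_command", "data": {"plan": [{"translation":[0,0,0.6],"twist":0,"gripper":0.3},{"translation":[0.05,-0.05,1.2],"twist":0,"gripper":0.3},{"translation":[0.05,-0.1,1.8],"twist":0,"gripper":0.3},{"translation":[0.05,-0.1,2.2],"twist":0,"gripper":0.3},{"translation":[0.05,-0.1,2.2],"twist":0,"gripper":0.3}]}}

```text
clock: 29.57
eef_pos: [626.9, -182.0, 129.7]
tcp_rot: [3.101, 0.018, -1.565]
contact_force: [0.5, -0.1, -1.4]
opening: 0.513
```

```bash
python3 go.py 626.9 -182.1 90 -1.57; python3 -c "
from h import *
cv2.imwrite('pics/s17.png',grab_frame('side')[90:220,290:450].repeat(4,0).repeat(4,1))"
```

```text
t 29.57 pos [ 626.92 -182.03  129.68] yaw -1.5653 rot [ 3.1   0.02 -1.57] F [ 0.52 -0.13 -1.41] op 0.513 q6 1.27
MOVE cm [ 0.08 -0.16  3.96] twist 0.005 rows 0.9516395472340174 0.03753813083281443
```

View pics/s17.png

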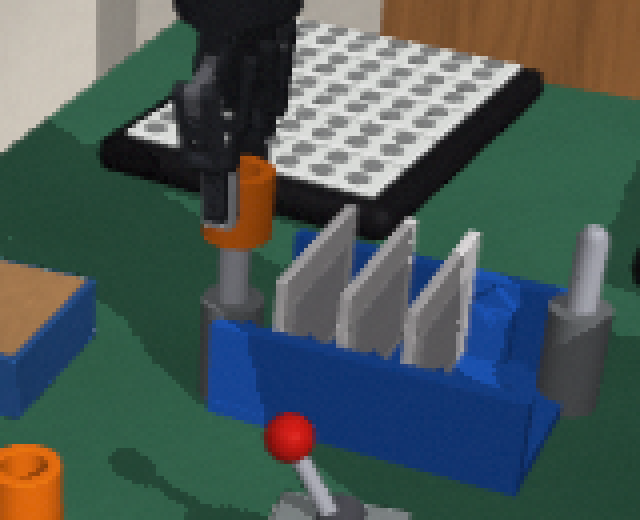

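The sleeve is threaded on the shaft with no force. I'll continue down.

Request:
{"op": "arm_command", "data": {"plan": [{"translation":[0,-0.03,0.8],"twist":0,"gripper":0.3},{"translation":[0.05,-0.06,1.6],"twist":0,"gripper":0.3},{"translation":[0.05,-0.1,2.4],"twist":0,"gripper":0.3},{"translation":[0.05,-0.15,3.2],"twist":0,"gripper":0.3},{"translation":[0.05,-0.15,4],"twist":0,"gripper":0.3}]}}

```text
clock: 30.03
eef_pos: [626.9, -181.8, 89.1]
tcp_rot: [3.101, 0.018, -1.565]
contact_force: [0.2, -0.3, -0.6]
opening: 0.508
```

```bash
python3 go.py 626.9 -182.1 84 -1.57
```

```text
t 30.03 pos [ 626.95 -181.79   89.1 ] yaw -1.5652 rot [ 3.1   0.02 -1.57] F [ 0.24 -0.3  -0.65] op 0.508 q6 1.27
MOVE cm [ 0.04 -0.02  0.51] twist 0.005 rows 0.12262760231420566 0.038128486818791885
```

Request:
{"op": "arm_command", "data": {"plan": [{"translation":[0,0,0.2],"twist":0,"gripper":0.3},{"translation":[0,-0.02,0.4],"twist":0,"gripper":0.3},{"translation":[0,-0.02,0.6],"twist":0,"gripper":0.3},{"translation":[0,-0.02,0.65],"twist":0,"gripper":0.3},{"translation":[0,-0.02,0.65],"twist":0,"gripper":0.3}]}}

```text
clock: 30.45
eef_pos: [626.5, -181.5, 84.1]
tcp_rot: [3.1, 0.018, -1.565]
contact_force: [-5.8, 2.7, 12.5]
opening: 0.508
```

Seated at z 84.1 as predicted (+12.5 N). I'll release and rise.

Request:
{"op": "arm_command", "data": {"plan": [{"translation":[0,0,-0.1],"twist":0,"gripper":0.75},{"translation":[0,0,-0.1],"twist":0,"gripper":0.75},{"translation":[0,0,-0.1],"twist":0,"gripper":0.75},{"translation":[0,0,-0.2],"twist":0,"gripper":0.75},{"translation":[0,0,-2],"twist":0,"gripper":0.75}]}}

```text
clock: 30.87
eef_pos: [625.2, -181.3, 101.2]
tcp_rot: [3.095, 0.02, -1.565]
contact_force: [-0.6, -0.6, -0.4]
opening: 0.746
```

Request:
{"op": "arm_command", "data": {"plan": [{"translation":[0,0,-4],"twist":0,"gripper":0.75},{"translation":[0,0,-8],"twist":0,"gripper":0.75},{"translation":[0,0,-11],"twist":0,"gripper":0.9},{"translation":[-3,0,-11],"twist":0,"gripper":0.9},{"translation":[-7,0,-11],"twist":0,"gripper":0.9}]}}

```text
clock: 31.28
eef_pos: [631.6, -115.5, 215.1]
tcp_rot: [3.1, 0.018, -1.569]
contact_force: [1.1, 0.0, -1.5]
opening: 0.902
```

```bash
python3 go.py 674.6 7.2 150 -1.57; python3 sl.py; python3 ring.py; ls -t pics|head -2
```

```text
t 31.28 pos [ 631.61 -115.46  215.08] yaw -1.5688 rot [ 3.1   0.02 -1.57] F [ 1.06  0.02 -1.55] op 0.902 q6 1.38
MOVE cm [-12.14  -4.6    6.54] twist 0.001 rows 3.4858320450534337 0.009241726533275596
T (array([320.7, 179.6]), array([311, 169,  20,  22, 258], dtype=int32))
T (array([412.1, 190.8]), array([401, 186,  22,  13, 119], dtype=int32))
S (array([348.3, 157.8]), array([341, 146,  17,  23, 284], dtype=int32))
S (array([295.9, 213.4]), array([287, 201,  19,  26, 421], dtype=int32))
[675.04   7.38  23.47] 0.2162224737748755
centre [673.96   7.21] r 22.094832930646053 px [320.69 179.63]
centre [ 646.25 -194.51] r 16.27251427289928 px [411.86 191.12]
slt313.png
sls313.png
```

View pics/sls313.png

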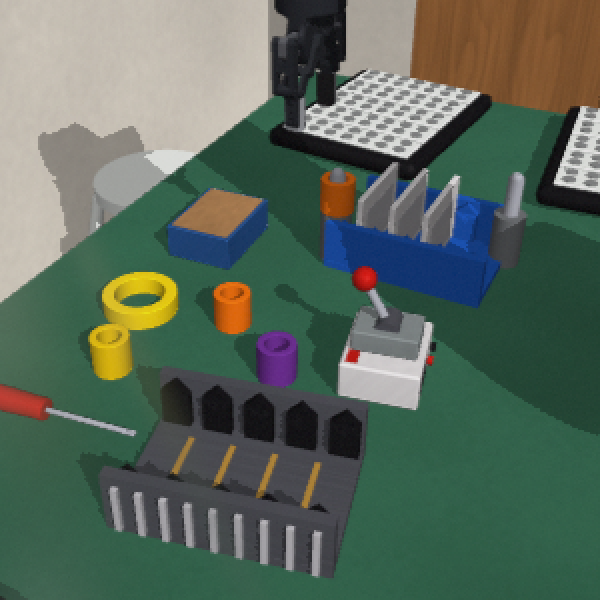

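Request:
{"op": "arm_command", "data": {"plan": [{"translation":[-12.1,-4.5,0],"twist":0,"gripper":0.9},{"translation":[-12.1,-4.5,0],"twist":0,"gripper":0.9},{"translation":[-12.1,-4.5,2],"twist":0,"gripper":0.9},{"translation":[-12.1,-4.5,5],"twist":0,"gripper":0.9},{"translation":[-12.1,-4.5,8],"twist":0,"gripper":0.9}]}}

```text
clock: 31.85
eef_pos: [671.9, 14.1, 132.5]
tcp_rot: [3.098, 0.021, -1.56]
contact_force: [-0.8, 0.1, -0.6]
opening: 0.902
```

```bash
python3 go.py 674.6 7.2 75 -1.57
```

```text
t 31.85 pos [671.88  14.13 132.47] yaw -1.5597 rot [ 3.1   0.02 -1.56] F [-0.77  0.09 -0.57] op 0.902 q6 1.56
MOVE cm [ 0.81 -0.51  5.71] twist 0.01 rows 1.3895927595000812 0.08206794117332095
```

The first sleeve is seated on shaft A, with the shaft tip showing above it at crop (338,174). Next is the remaining sleeve.

Request:
{"op": "arm_command", "data": {"plan": [{"translation":[0.6,-0.4,2],"twist":0.01,"gripper":0.9},{"translation":[0.7,-0.5,4],"twist":0.01,"gripper":0.9},{"translation":[0.7,-0.5,5.7],"twist":0.01,"gripper":0.9},{"translation":[0.7,-0.5,5.7],"twist":0.01,"gripper":0.9},{"translation":[0.7,-0.5,5.7],"twist":0.01,"gripper":0.9}]}}

```text
clock: 32.27
eef_pos: [673.8, 7.6, 74.1]
tcp_rot: [3.095, 0.02, -1.57]
contact_force: [0.4, -0.1, 0.4]
opening: 0.902
```

```bash
python3 go.py 674.8 7.2 12 -1.57
```

```text
t 32.27 pos [673.82   7.63  74.14] yaw -1.5702 rot [ 3.1   0.02 -1.57] F [ 0.41 -0.11  0.38] op 0.902 q6 1.55
MOVE cm [ 0.17 -0.38  6.2 ] twist -0.0 rows 1.4904707239222754 0.001991058823371361
```

Request:
{"op": "arm_command", "data": {"plan": [{"translation":[0.1,-0.1,1.5],"twist":0,"gripper":0.9},{"translation":[0.15,-0.2,3],"twist":0,"gripper":0.9},{"translation":[0.15,-0.3,4.5],"twist":0,"gripper":0.9},{"translation":[0.15,-0.35,5.8],"twist":0,"gripper":0.9},{"translation":[0.15,-0.35,6.1],"twist":0,"gripper":0.9}]}}

```text
clock: 32.68
eef_pos: [672.7, 7.4, 10.0]
tcp_rot: [3.092, 0.02, -1.57]
contact_force: [-0.4, -1.3, -0.9]
opening: 0.9
```

Request:
{"op": "arm_command", "data": {"plan": [{"translation":[0,0,0],"twist":0,"gripper":0.3},{"translation":[0,0,0],"twist":0,"gripper":0.3},{"translation":[0,0,0],"twist":0,"gripper":0.3},{"translation":[0,0,0],"twist":0,"gripper":0.3},{"translation":[0,0,0],"twist":0,"gripper":0.3}]}}

```text
clock: 33.1
eef_pos: [673.2, 7.4, 10.7]
tcp_rot: [3.093, 0.02, -1.57]
contact_force: [0.4, -0.8, -0.6]
opening: 0.504
```

```bash
python3 go.py 674.8 7.2 12 -1.57;  python3 -c "
from h import *
cv2.imwrite('pics/s18.png',grab_frame('side')[110:290,240:440].repeat(3,0).repeat(3,1))"
```

```text
t 33.1 pos [673.18   7.37  10.66] yaw -1.5702 rot [ 3.09  0.02 -1.57] F [ 0.38 -0.82 -0.59] op 0.504 q6 1.55
MOVE cm [ 0.01 -0.15 -0.14] twist -0.0 rows 0.050579563492877934 0.0016772515843470615
```

View pics/s18.png

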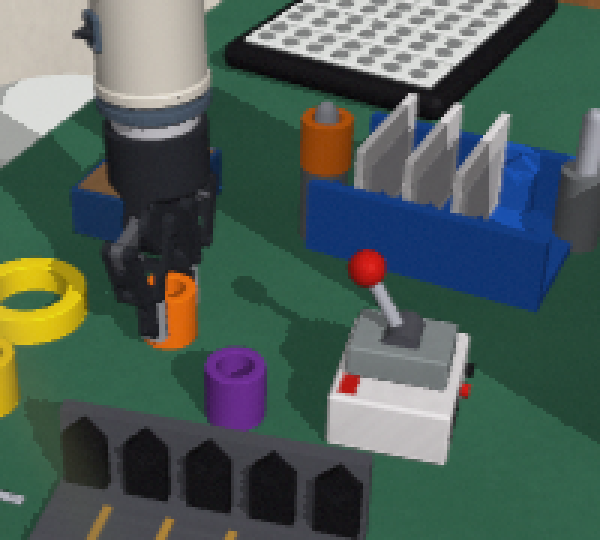

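Request:
{"op": "arm_command", "data": {"plan": [{"translation":[0,0,-1],"twist":0,"gripper":0.3},{"translation":[0,0,-4],"twist":0,"gripper":0.3},{"translation":[0,0,-8],"twist":0,"gripper":0.3},{"translation":[0,0,-12],"twist":0,"gripper":0.3},{"translation":[0,0,-16],"twist":0,"gripper":0.3}]}}

```text
clock: 33.57
eef_pos: [680.7, 4.1, 172.9]
tcp_rot: [3.093, 0.02, -1.57]
contact_force: [1.3, 0.3, -1.5]
opening: 0.507
```

```bash
python3 go.py 424.7 -268.6 180 -1.57
```

```text
t 33.57 pos [680.72   4.15 172.95] yaw -1.5702 rot [ 3.09  0.02 -1.57] F [ 1.34  0.29 -1.48] op 0.507 q6 1.55
MOVE cm [27.24 25.65  0.  ] twist -0.0 rows 8.97242222590986 0.0018898670093321357
```

Request:
{"op": "arm_command", "data": {"plan": [{"translation":[2,2,-0.5],"twist":0,"gripper":0.3},{"translation":[5,4.7,-0.8],"twist":0,"gripper":0.3},{"translation":[8,7.5,-0.8],"twist":0,"gripper":0.3},{"translation":[11,10.3,-0.8],"twist":0,"gripper":0.3},{"translation":[14,13.2,-0.8],"twist":0,"gripper":0.3}]}}

```text
clock: 33.98
eef_pos: [548.2, -137.1, 185.8]
tcp_rot: [3.094, 0.019, -1.57]
contact_force: [0.1, -0.9, -0.6]
opening: 0.507
```

```bash
python3 go.py 424.7 -268.6 180 -1.57
```

```text
t 33.98 pos [ 548.24 -137.11  185.79] yaw -1.5695 rot [ 3.09  0.02 -1.57] F [ 0.12 -0.88 -0.62] op 0.507 q6 1.31
MOVE cm [13.14 12.34  0.91] twist 0.0 rows 4.328836807988863 0.003922633870644177
```

Request:
{"op": "arm_command", "data": {"plan": [{"translation":[3,2.8,0.3],"twist":0,"gripper":0.3},{"translation":[6,5.6,0.5],"twist":0,"gripper":0.3},{"translation":[9,8.5,0.9],"twist":0,"gripper":0.3},{"translation":[12,11.3,0.9],"twist":0,"gripper":0.3},{"translation":[13.1,12.3,0.9],"twist":0,"gripper":0.3}]}}

```text
clock: 34.4
eef_pos: [421.7, -270.8, 181.0]
tcp_rot: [3.094, 0.018, -1.571]
contact_force: [1.5, 0.4, 0.2]
opening: 0.504
```

Request:
{"op": "arm_command", "data": {"plan": [{"translation":[0,0,0],"twist":0,"gripper":0.3},{"translation":[0,0,0],"twist":0,"gripper":0.3},{"translation":[0,0,0],"twist":0,"gripper":0.3},{"translation":[0,0,0],"twist":0,"gripper":0.3},{"translation":[0,0,0],"twist":0,"gripper":0.3}]}}

```text
clock: 34.82
eef_pos: [422.6, -270.0, 181.0]
tcp_rot: [3.094, 0.018, -1.57]
contact_force: [0.3, -0.2, -0.1]
opening: 0.505
```

```bash
python3 go.py 424.7 -268.6 150 -1.57
```

```text
t 34.82 pos [ 422.56 -269.96  181.05] yaw -1.5696 rot [ 3.09  0.02 -1.57] F [ 0.28 -0.22 -0.09] op 0.505 q6 1.01
MOVE cm [-0.08 -0.36  3.09] twist 0.0 rows 0.7470097303115728 0.0033556375552521445
```

Request:
{"op": "arm_command", "data": {"plan": [{"translation":[-0.1,-0.3,1],"twist":0,"gripper":0.3},{"translation":[-0.1,-0.35,2],"twist":0,"gripper":0.3},{"translation":[-0.1,-0.35,3],"twist":0,"gripper":0.3},{"translation":[-0.1,-0.35,3],"twist":0,"gripper":0.3},{"translation":[-0.1,-0.35,3],"twist":0,"gripper":0.3}]}}

```text
clock: 35.23
eef_pos: [423.9, -267.8, 149.7]
tcp_rot: [3.092, 0.02, -1.569]
contact_force: [-0.5, -0.6, -0.5]
opening: 0.505
```

```bash
python3 go.py 424.7 -268.6 125 -1.57; python3 -c "
from h import *
cv2.imwrite('pics/s19.png',grab_frame('side')[90:220,330:490].repeat(4,0).repeat(4,1))"
```

```text
t 35.23 pos [ 423.93 -267.77  149.68] yaw -1.5693 rot [ 3.09  0.02 -1.57] F [-0.51 -0.57 -0.49] op 0.505 q6 1.02
MOVE cm [ 0.13 -0.2   2.46] twist 0.001 rows 0.592418298083193 0.005211759858031684
```

View pics/s19.png

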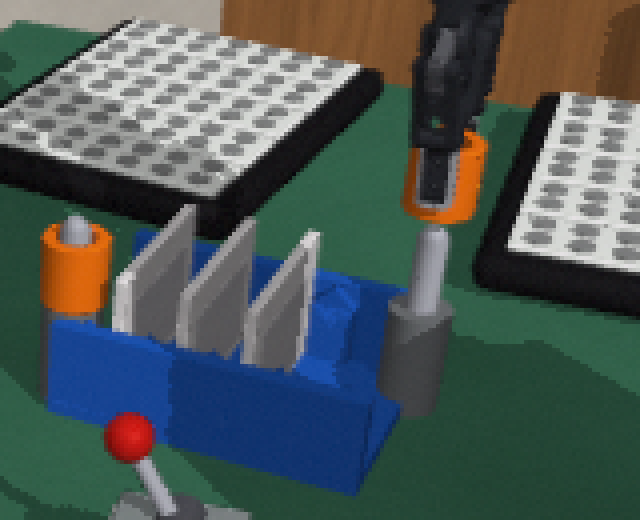

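```bash
python3 - <<'E'
from h import *
f=lambda p:(proj('side',p)-[330,90])*4+2
for z in(70,100,126,139): print(z,f((425.5,-268.8,z)), f((424.8,-268,z)))
s=grab_frame('side')
o=cv2.inRange(cv2.cvtColor(s,cv2.COLOR_BGR2HSV),(4,110,90),(16,255,255))
for v in range(138,146): 
    r=np.where(o[v,425:460])[0]; print(v,r.min()+425,r.max()+425,((r.min()+r.max())/2+425.-330)*4+2) if len(r) else 0
g=cv2.cvtColor(s,cv2.COLOR_BGR2HSV)
for v in range(150,164,2):
    r=np.where(g[v,425:450,1]<70)[0]; print(v,((r.min()+r.max())/2+425.-330)*4+2)
E
```

```text
70 [421.54 310.02] [422.33 310.82]
100 [428.84 267.97] [429.65 268.75]
126 [435.35 230.45] [436.18 231.21]
139 [438.67 211.3 ] [439.52 212.05]
138 431 448 440.0
139 431 448 440.0
140 431 448 440.0
141 431 448 440.0
142 432 448 442.0
143 433 447 442.0
144 435 446 444.0
145 444 444 458.0
150 434.0
152 434.0
154 446.0
156 446.0
158 446.0
160 426.0
162 426.0
```

Request:
{"op": "arm_command", "data": {"plan": [{"translation":[0.1,-0.15,0.5],"twist":0,"gripper":0.3},{"translation":[0.12,-0.2,1],"twist":0,"gripper":0.3},{"translation":[0.12,-0.22,1.5],"twist":0,"gripper":0.3},{"translation":[0.12,-0.25,2],"twist":0,"gripper":0.3},{"translation":[0.12,-0.25,2.2],"twist":0,"gripper":0.3}]}}

```text
clock: 35.75
eef_pos: [425.6, -268.9, 127.7]
tcp_rot: [3.093, 0.019, -1.57]
contact_force: [0.1, 1.0, -1.0]
opening: 0.508
```

```bash
python3 go.py 424.9 -268.6 86 -1.57; python3 -c "
from h import *
cv2.imwrite('pics/s20.png',grab_frame('side')[90:220,330:490].repeat(4,0).repeat(4,1))"
```

```text
t 35.75 pos [ 425.64 -268.92  127.73] yaw -1.5696 rot [ 3.09  0.02 -1.57] F [ 0.15  0.99 -1.04] op 0.508 q6 1.02
MOVE cm [ 0.05 -0.13  4.17] twist 0.0 rows 1.0010259830968822 0.0030450869185507656
```

View pics/s20.png

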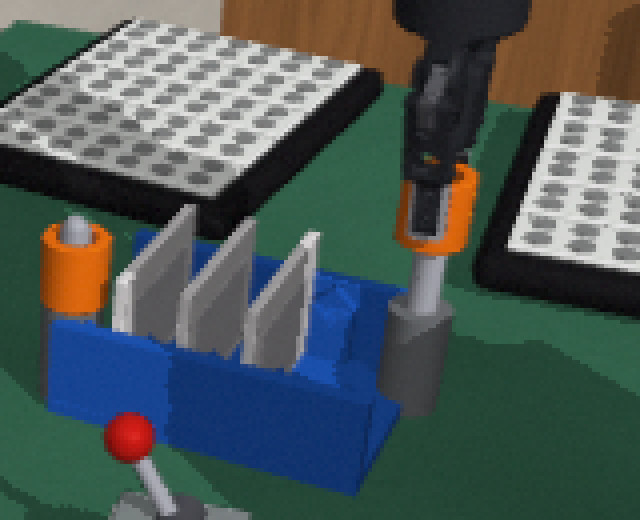

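Threaded with no force. I'll continue down.

Request:
{"op": "arm_command", "data": {"plan": [{"translation":[0,-0.03,0.8],"twist":0,"gripper":0.3},{"translation":[0.03,-0.08,1.6],"twist":0,"gripper":0.3},{"translation":[0.05,-0.12,2.4],"twist":0,"gripper":0.3},{"translation":[0.05,-0.15,3.2],"twist":0,"gripper":0.3},{"translation":[0.05,-0.15,4.1],"twist":0,"gripper":0.3}]}}

```text
clock: 36.22
eef_pos: [425.0, -268.5, 85.7]
tcp_rot: [3.092, 0.019, -1.57]
contact_force: [0.2, -0.4, -1.2]
opening: 0.506
```

```bash
python3 go.py 424.9 -268.6 81 -1.57
```

```text
t 36.22 pos [ 424.96 -268.55   85.72] yaw -1.5697 rot [ 3.09  0.02 -1.57] F [ 0.24 -0.4  -1.19] op 0.506 q6 1.02
MOVE cm [ 0.01 -0.02  0.47] twist 0.0 rows 0.11313514605940211 0.002522444817952163
```

Request:
{"op": "arm_command", "data": {"plan": [{"translation":[0,0,0.2],"twist":0,"gripper":0.3},{"translation":[0,-0.02,0.4],"twist":0,"gripper":0.3},{"translation":[0,-0.02,0.55],"twist":0,"gripper":0.3},{"translation":[0,-0.02,0.6],"twist":0,"gripper":0.3},{"translation":[0,-0.02,0.6],"twist":0,"gripper":0.3}]}}

```text
clock: 36.63
eef_pos: [424.8, -268.3, 80.3]
tcp_rot: [3.092, 0.02, -1.57]
contact_force: [-1.9, 2.1, 4.9]
opening: 0.508
```

Seated (80.3 against 80.7 expected, +4.9 N). I'll release, rise and move clear.

Request:
{"op": "arm_command", "data": {"plan": [{"translation":[0,0,-0.1],"twist":0,"gripper":0.75},{"translation":[0,0,-0.1],"twist":0,"gripper":0.75},{"translation":[0,0,-0.1],"twist":0,"gripper":0.75},{"translation":[0,0,-0.2],"twist":0,"gripper":0.75},{"translation":[0,0,-2],"twist":0,"gripper":0.75}]}}

```text
clock: 37.05
eef_pos: [424.1, -267.7, 98.3]
tcp_rot: [3.088, 0.022, -1.57]
contact_force: [-0.9, -0.7, -0.8]
opening: 0.752
```

Request:
{"op": "arm_command", "data": {"plan": [{"translation":[0,0,-4],"twist":0,"gripper":0.75},{"translation":[0,0,-8],"twist":0,"gripper":0.75},{"translation":[0,0,-12],"twist":0,"gripper":0.75},{"translation":[0,0,-15],"twist":0,"gripper":0.75},{"translation":[-4,0,-15],"twist":0,"gripper":0.75}]}}

```text
clock: 37.47
eef_pos: [436.1, -236.6, 255.5]
tcp_rot: [3.099, 0.014, -1.573]
contact_force: [1.7, 0.5, 0.6]
opening: 0.751
```

Request:
{"op": "arm_command", "data": {"plan": [{"translation":[-20,0,0],"twist":0,"gripper":0.75},{"translation":[-20,0,0],"twist":0,"gripper":0.75},{"translation":[-20,0,0],"twist":0,"gripper":0.75},{"translation":[-20,0,0],"twist":0,"gripper":0.75},{"translation":[-20,0,0],"twist":0,"gripper":0.75}]}}

```text
clock: 37.88
eef_pos: [436.0, -33.8, 258.7]
tcp_rot: [3.099, 0.015, -1.572]
contact_force: [0.1, -0.0, -0.5]
opening: 0.75
```

Request:
{"op": "arm_command", "data": {"plan": [{"translation":[-20,0,0],"twist":0,"gripper":0.75},{"translation":[-20,0,0],"twist":0,"gripper":0.75},{"translation":[-20,0,0],"twist":0,"gripper":0.75},{"translation":[-20,0,0],"twist":0,"gripper":0.75},{"translation":[-20,0,0],"twist":0,"gripper":0.75}]}}

```text
clock: 38.3
eef_pos: [435.8, 168.7, 262.1]
tcp_rot: [3.1, 0.015, -1.572]
contact_force: [1.0, -0.1, -0.6]
opening: 0.747
```

```bash
python3 - <<'E'
from h import *
t=grab_frame('top');s=grab_frame('side')
cv2.imwrite('pics/fs.png',s[60:360,180:480].repeat(2,0).repeat(2,1))
cv2.imwrite('pics/ft.png',cv2.resize(t[170:310,365:485],None,fx=4,fy=4,interpolation=cv2.INTER_CUBIC))
E
python3 tip.py
```

```text
[(array([312.8, 248.9]), array([308, 244,  11,  11,  99], dtype=int32))] [(array([362. , 199.1]), array([356, 194,  12,  11, 104], dtype=int32))]
(array([510.88,  20.5 , 120.78]), np.float64(0.034920730363895806))
```

View pics/fs.png

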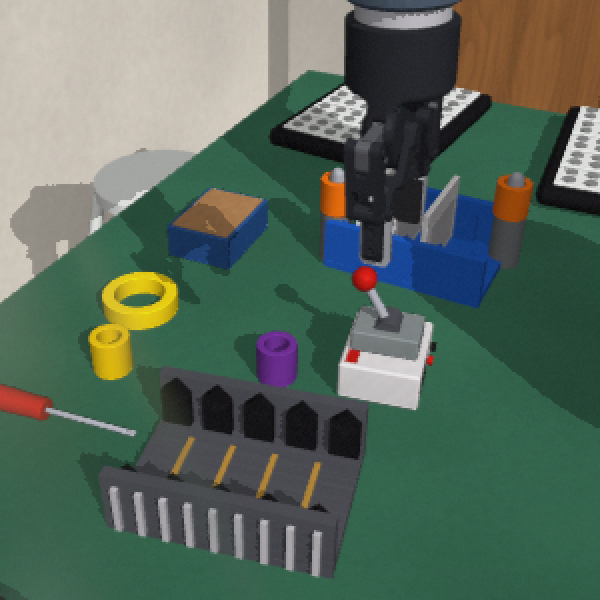

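View pics/ft.png

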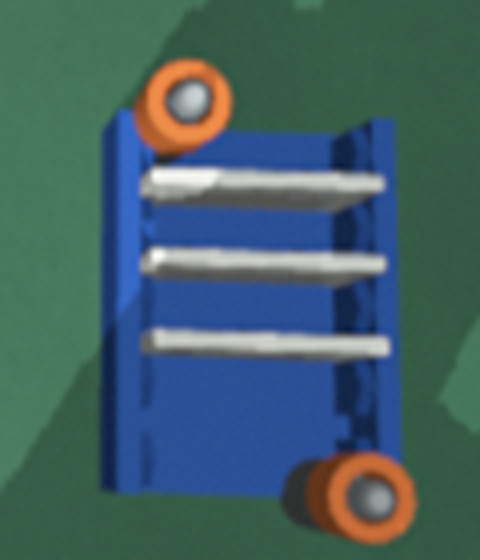

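```bash
python3 -c "
from rig import job,sense
s=sense();print(s['clock'],s['contact_force']);print(job.sign_off())"
```

```text
38.5 [ 0.2626427  -1.14823717  0.45406461]
the job is handed in; nothing more can be done
None
```

The job is done and handed in at 38.5 s: the power is off, all three boards are in the carrier, and both sleeves are on their shafts.

- **Power:** I pushed the red lever to its stop before touching any board. Its ball ended 29.5 mm past the box's centre (28.8 mm would be fully off), and it still measured there at the end. Its measured travel was about 53 mm rather than the expected 57.5 mm. I put that down to the lever starting slightly short of fully "on".
- **Boards:** The dock held three boards, with its slot nearest the robot empty. They went into carrier slots 2, 3 and 4, each lowered until the floor took its weight, then released. The last top picture shows all three upright and evenly spaced.
- **Sleeves:** One orange sleeve was knocked aside during the run, so I measured it again before picking it up. Both went down until they touched at the expected height, and the last pictures show a shaft tip above each one.
- **Left alone:** I did not touch the carton, tape, screwdriver or the purple and yellow rings.
- **Forces:** The highest reading was about 40 N along x (about 55 N in all), with the closed fingertips against the lever stop. When I handed in, the gripper was clear of everything.

I did not measure the boards' final heights separately. That they are fully down rests on the force and height readings as each was released.

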